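# Pack the seed inspection kit away in its foam-lined case

## Robot

A 6-joint arm with a two-finger parallel gripper is mounted at the origin on a cart in front of the work surface, level with it; the furniture and walls round the work are solid. World frame = base frame: x ahead of the robot, y to its left, z up, the work surface at z = 0. Lengths are in m, angles in rad, forces in N, time in s.
With the tool pointing down it reaches from about 0.275 to 1 m from the base axis. Payload 8.4 kg.
Tool frame: the origin (TCP) lies at the very end of the fingers, on their centre line; the grasp point (between the pads) lies 19 mm behind it (ctrl.grasp_offset is the distance from the TCP to the grasp point, in m); z points along the fingers, x is the direction in which the jaws open and shut, and the axes are right-handed (so a half turn about z gives the same grasp; the last joint's range is limited). The gripper opens to 85 mm and grips with 20 to 120 N. Pads are 22 mm wide; open, the fingers measure 114 mm over their backs; the gripper's body (76 mm by 85 mm) begins 54 mm behind the grasp point. The pads swing forward as they close: fully open they stand 13 mm farther back than shut.
Start: joints at [-1.331, 0.353, 1.633, -0, 1.155, -0.002], TCP at [0.15, -0.607, 0.207] pointing down, gripper open.
Joint ranges: [-2.63, 2.63], [-0.92, 2.1], [0.06, 2.66], [-1.3, 4.44], [0, 2.69], [-3.02, 3.02]. Speed limits (rad/s): [2.22, 2.22, 2.79, 3.14, 3.14, 3.14].

## Interface

Orientations are given as a rotation vector (axis times angle).
In Python, from bench import ctrl, camera gives the robot as it stands.
- The arm moves only by the tool send_rows, never from a script. Its argument "rows" is a list of rows, each a list of 7 numbers: the shift along the tool's x, y, z in mm, then the turn, a rotation vector about the tool's x, y, z in rad, then the gripper command: -1 is shut, 1 is fully open, values between are in proportion. A call has 1 to 12 rows; each row shifts and turns the pose as measured when the row begins, along the tool's axes as they then stand; what a row does not reach is not made up. A row lasts 1/8 s, in which the tool goes at most 62.5 mm and 10.7 degrees, less where a joint would pass 70% of its speed; a pose out of reach is approached as far as the arm can. A call is refused whole if a number of a shift passes 62.5 or a number of a turn 0.188, either way. A call with a gripper value outside its range is refused whole. The fingers move at their own pace and stop on an object; the grip force is fixed at half the most. Time passes only in rows, so rows that do not move let the fingers close. It gives the time, the measured TCP pose, the force and the opening at its end, in the units of the state.
- ctrl.read_state(): the state, without advancing time (a new reading comes with each control period).
- camera(name): name is "side" or "top" or "wrist"; returns a dict with "frame" (480x640x3 uint8, blue, green, red), "vfov" (degrees; the focal length in pixels is half the picture's height over the tangent of half this angle, whatever the lens; pixels are square), "cx", "cy" (the principal point, pixels), "D" ([k1, k2, p1, p2, k3] as OpenCV has them; the pictures are not rectified), "rvec" (rotation vector, rad) and "tvec" (3), from world to camera coordinates, as OpenCV has them; the wrist camera has in their place "mount" (4x4, takes a point from camera to tool coordinates, whose origin is the TCP and whose axes are the tool frame's). Camera axes: x right, y down, z forward; pixel columns grow to the right and rows downward; lengths in m; the calibration is good to about 2 mm. A picture is of the moment at which its call begins: read the wrist's pose just before it. There is no depth.
- ctrl.hand_in(): hands the job in, once; it reports no verdict.
The state is a dict: "t": time; "joints": joint angles; "joint_velocities": joint speeds; "joint_efforts": joint torques, N m; "ee_pos": TCP position; "orientation": TCP orientation; "contact_force": force on the tool from outside, world axes, zero at the start; "ft_torque": the same for the moment, N m; "opening": finger opening in m.
Only numpy, scipy, OpenCV 4.12 (cv2) and the standard library are available. Lean on these libraries where they do the work, as an engineer would, in place of code of your own. Each camera call takes 0.05 s, during which the arm holds its last target. There are 200 camera calls.

## Task

Pack the seed inspection kit away: take the hand lens and the folding calliper from the bench and press each one down into the foam cutout that matches its outline until it is fully home, level and practically flush with the foam. The tally counter was only dropped into its own cutout and still stands up out of it, so push that fully home too; once all three are down, swing the case's lid shut all the way. Do not disturb the dishes and the eraser that stand near by.

Things in the scene. Friction and masses are not known exactly. Their poses are not given: they have to be found in the camera images.
- case: Open dark-grey instrument case with a grey foam insert, fixed on the worktop: 175 (x) x 240 (y) x 32 mm high. Origin: centre of its underside; z up; -x is its front (faces the robot within about 0.2 rad), +x the hinge side. Cutouts in the foam: a tapered slot along y in the front half (calliper), a keyhole rear right, at -y (lens), a round one with two side arms rear left, at +y (tally counter).
- foam_top (a point): Centre of the foam's top face, 28 mm above the worktop, 4 mm below the rim. Cutouts are 2 mm clear of their tool at each side, 3 to 4 mm at the ends. Sprung foam pads on their walls nip the tool: it rests on them about 4 to 5 mm (tally counter 7 mm) above home, and a push of about 3 to 12 N takes it past them to the floor, where it stays, at most 0.5 mm proud of the foam.
- lid_hinge (a point): Point on the case: middle of the lid's hinge line, which runs along the case's y, 87.5 mm towards +x from the case's centre, 32 mm above the worktop.
- lid (a joint): Angle of the lid in rad: 0 = shut, flat on the rim; grows as it opens up and back; starts at 1.75 to 1.95 (leaning back past upright). Stiff hinge: it stays where it is left; about 2 N at its free edge moves it. A tool standing more than about 3.5 mm above the foam keeps it from shutting. Shut, its flat outer face is 46 mm above the worktop.
- lid_edge (a point): On the lid: middle of its free edge (the front edge when shut), at half its 14 mm thickness, 175 mm from the hinge line. Open, this edge stands about 0.2 m above the worktop, behind the cutouts. The lid is 240 mm wide; a 60 mm wide finger lip stands 7 mm out from this edge.
- lens: Hand lens: round glass in a 45 mm ring with a flat straight black handle, 108 mm long, 9 mm thick, 30 g, lying flat on the worktop, in one of two places beside the case. Origin: underside, midway along its length; z up; y along the handle towards the ring (ring centre at y = +31 mm; handle y = +9 to -54 mm, 12 mm wide). Grip the handle across at about y = -12 mm, which comes over point lens_notch.
- lens_home (a point): Point on the floor of the keyhole cutout, 8.5 mm below the foam's top, where the lens's origin must be when home; the lens's y axis (ring) then points along the case's -y. Axes as the case.
- lens_notch (a point): Middle of the keyhole's thumb notches, at the foam's top, 12 mm towards the case's +y from lens_home. The notches are as deep as the cutout, 39 mm long (y) and reach 33 mm to either side (x) of this point: fingers gripping across x fit in, if opened only partly there.
- calliper: Folding calliper, shut: dark steel bar 172 mm long, tapering from 17 mm wide at the rivet end (y = -86 mm) to 8 mm at the other (y = +86 mm), 9.5 mm thick (12 mm at the rivet), 85 g, lying flat on the worktop, in one of two places beside the case. Origin: underside, midway along it; z up; y towards the narrow end. Grip it across at y = -8 mm, where it is 13 mm wide; this comes over point calliper_notch.
- calliper_home (a point): Point on the floor of the tapered slot, 9 mm below the foam's top, where the calliper's origin must be when home; the calliper's y axis (narrow end) then points along the case's +y. Axes as the case.
- calliper_notch (a point): Middle of the slot's thumb notches, at the foam's top, 8 mm towards the case's -y from calliper_home. As deep as the slot, 40 mm long (y), reaching 36 mm to either side (x) of this point.
- tally: Hand tally counter on its back in its own cutout: round body 45 mm across, 19 mm tall, a short lever at +x and a flat wire ring at -x, 80 mm long, 60 g. Its x axis lies along the case's +y. Origin: on its underside, between body and ring. Starts about 7 mm above home, level or slightly tilted.
- tally_top (a point): On the counter: centre of the round body's top face, 19 mm above its underside; the place to push down on.
- tally_home (a point): Point on the floor of the counter's cutout, 18.5 mm below the foam's top, where the counter's origin must be when home. Axes as the case.
- dish: Bystander left of the case: round tin dish with lid, 61 mm in diameter, 26 mm tall. Origin: centre of its underside.
- sorting_dish: Bystander right of the case: clear shallow dish with grains, 68 mm in diameter, 14 mm tall. Origin: centre of its underside.
- rubber: Bystander left of the case: eraser in a card sleeve, 21 x 44 x 12 mm. Origin: centre of its underside.
Things that resemble listed ones, but are neither listed nor needed, are in the scene too. There is more than one size of the lens; the one meant has the size given above.

How it is judged:
By the outcome, as a careful person would: the job done as asked, in the order asked, and still so for the second after the job is handed in, with the robot touching nothing.
It also fails if it takes over 72 s, if anything falls off the work surface, if the arm or the gripper's body presses on something with over 40 N, if the wrist force passes 120 N, or if a joint passes its speed limit or range.

## Working session

There is one attempt and no reset: what is moved stays moved. The work goes in short steps, Python scripts to look and compute and a tool call to move; the robot and the scene stay as the last step left them, time stands still between calls to the robot, and variables do not carry over. Pictures are saved under pics/ and viewed, about 8 in all and at most 12, crops included, and the job is handed in when it is done.

Besides the shell and the picture viewer there is one more tool, called in YAML: its name, and indented under it one key for each argument. send_rows: Moves the arm, as the interface text tells. Its arguments: {"type":"object","properties":{"rows":{"type":"array"}},"required":["rows"]}

```bash
mkdir -p pics; cat > h.py <<'E'
import numpy as np, cv2, sys
from scipy.spatial.transform import Rotation as R
from bench import ctrl, camera
def snap(name, fn=None):
    s=ctrl.read_state(); c=camera(name)
    if fn: cv2.imwrite('pics/'+fn, c['frame'])
    c['s']=s; return c
def K(c):
    f=240/np.tan(np.radians(c['vfov'])/2)
    return np.array([[f,0,c['cx']],[0,f,c['cy']],[0,0,1.]])
def ext(c):
    if 'rvec' in c: Rm=R.from_rotvec(np.ravel(c['rvec'])).as_matrix(); return Rm,np.ravel(c['tvec'])
    T=np.eye(4); T[:3,:3]=R.from_rotvec(c['s']['orientation']).as_matrix(); T[:3,3]=c['s']['ee_pos']
    W=np.linalg.inv(T@np.array(c['mount'])); return W[:3,:3],W[:3,3]
def ray(c,uv,z):
    uv=np.array(uv,float).reshape(-1,1,2); n=cv2.undistortPoints(uv,K(c),np.array(c['D'],float)).reshape(-1,2)
    Rm,t=ext(c); o=-Rm.T@t; d=np.c_[n,np.ones(len(n))]@Rm
    return o+d*((z-o[2])/d[:,2])[:,None]
def proj(c,P):
    Rm,t=ext(c); return cv2.projectPoints(np.array(P,float).reshape(-1,1,3),cv2.Rodrigues(Rm)[0],t,K(c),np.array(c['D'],float))[0].reshape(-1,2)
def st():
    s=ctrl.read_state(); print('t',round(s['t'],2),'p',np.round(s['ee_pos'],4),'R',np.round(R.from_rotvec(s['orientation']).as_matrix(),3).tolist(),'F',np.round(s['contact_force'],1),'op',round(s['opening'],4)); return s
E
python3 - <<'E'
from h import *
st()
a=snap('top','top0.png'); b=snap('side','side0.png')
import pickle
for n,c in (('top',a),('side',b)):
    print(n,c['vfov'],c['cx'],c['cy'],c['D'],-ext(c)[0].T@ext(c)[1], ext(c)[0].round(2).tolist())
    pickle.dump(c,open(n+'0.pkl','wb'))
E
```

```text
t 0.0 p [ 0.1495 -0.6063  0.2062] R [[0.239, -0.971, -0.0], [-0.971, -0.239, 0.001], [-0.001, 0.0, -1.0]] F [-0.2 -0.1  1.6] op 0.0858
top 56.584018322036734 314.4878617523197 238.93973982097 [0.00872273 0.         0.         0.         0.        ] [ 0.39113909 -0.08174555  1.03501409] [[0.02, -1.0, 0.01], [-1.0, -0.02, -0.09], [0.09, -0.0, -1.0]]
side 52.184532200254544 319.2010044123721 238.88347271758468 [-0.04346124  0.          0.          0.          0.        ] [-0.12802651 -0.99529145  0.76878063] [[0.84, -0.54, 0.01], [-0.28, -0.46, -0.84], [0.46, 0.71, -0.54]]
```

View pics/top0.png

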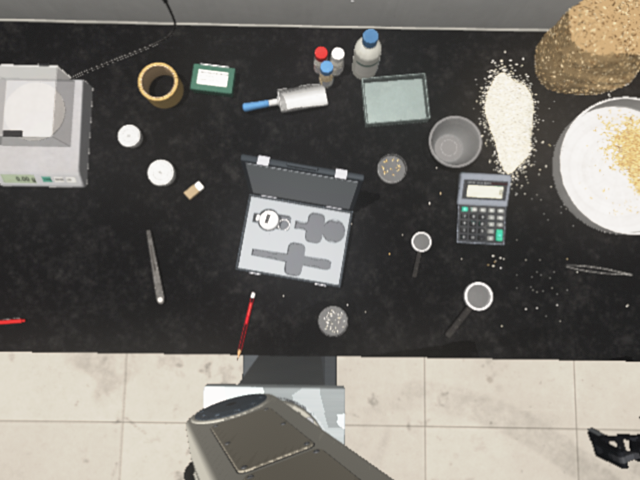

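View pics/side0.png

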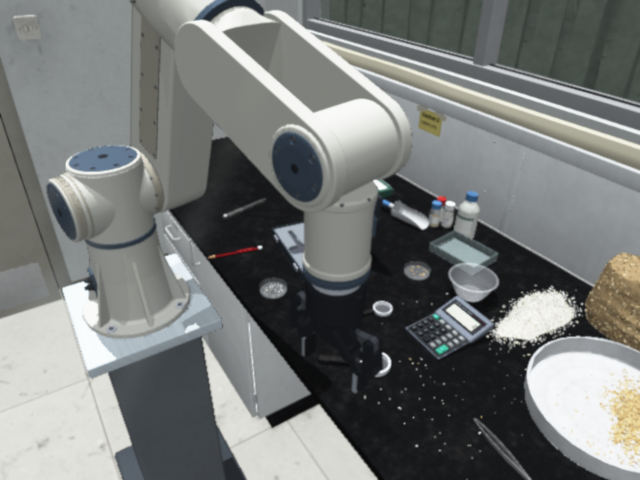

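Top view: case at about (295,235), calliper at (155,267) with its rivet at the bottom (160,299), the 45 mm lens at (421,242) with its handle down to (415,276), and a larger lens decoy at (479,296). The side view is mostly blocked by the arm.

```bash
python3 - <<'E'
from h import *
import pickle
c=pickle.load(open('top0.pkl','rb')); im=c['frame']; g=cv2.cvtColor(im,cv2.COLOR_BGR2GRAY)
# calliper
def comp(x0,y0,x1,y1,th,z,nm):
    m=np.zeros_like(g); m[y0:y1,x0:x1]=(g[y0:y1,x0:x1]>th)*255
    cs,_=cv2.findContours(m,cv2.RETR_EXTERNAL,cv2.CHAIN_APPROX_NONE); cn=max(cs,key=cv2.contourArea)
    w=ray(c,cn.reshape(-1,2),z)[:,:2]*1000
    r=cv2.minAreaRect(w.astype(np.float32)); print(nm,'minrect mm',np.round(r[0],1),np.round(r[1],1),r[2]); print(cv2.boxPoints(r).round(0).tolist()); return cn
comp(140,222,172,310,55,.009,'cal')
comp(408,228,434,255,90,.009,'ring')
cn=comp(225,190,360,290,130,.028,'foam')
s=np.vstack([cv2.resize(im[150:300,225:375],(600,600),interpolation=cv2.INTER_CUBIC)])
t=cv2.resize(im[225:285,395:445],(500,600),interpolation=cv2.INTER_CUBIC)[:300*2]
t=np.clip(t.astype(int)*2+10,0,255).astype(np.uint8)
t=cv2.resize(t,(200,240)); o=np.zeros((600,800,3),np.uint8); o[:,:600]=s; o[:240,600:]=t
u=cv2.resize(im[222:312,135:177],(168,360),interpolation=cv2.INTER_CUBIC); o[240:,600:768]=u
cv2.imwrite('pics/crop0.png',o)
E
```

```text
cal minrect mm [415.5 281.3] [173.8  19.9] 13.952202796936035
[[329.0, 270.0], [334.0, 251.0], [502.0, 293.0], [497.0, 312.0]]
ring minrect mm [ 483.3 -332.3] [47.  48.1] 45.29279327392578
[[450.0, -332.0], [484.0, -366.0], [517.0, -333.0], [483.0, -299.0]]
foam minrect mm [476.9 -39.1] [230.8 174.6] 81.10296630859375
[[373.0, -140.0], [545.0, -167.0], [581.0, 61.0], [409.0, 88.0]]
```

View pics/crop0.png

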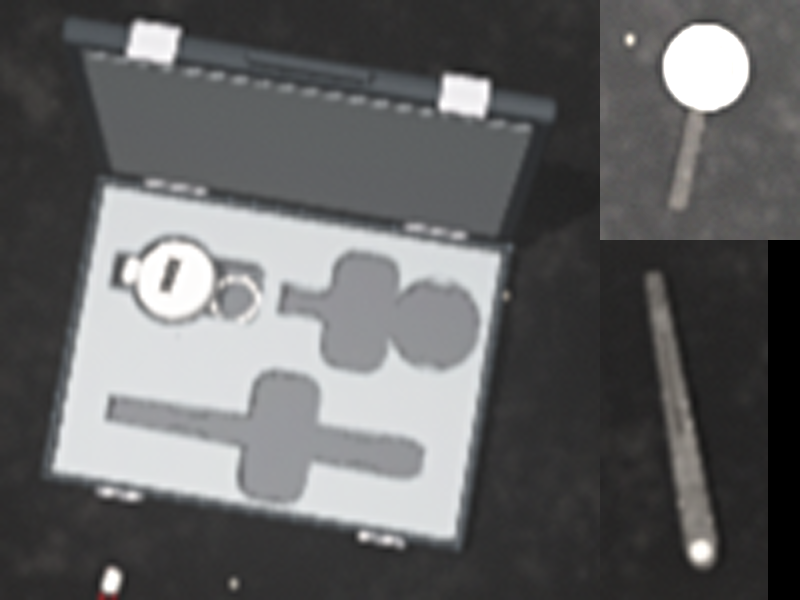

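```bash
python3 - <<'E'
from h import *
import pickle
c=pickle.load(open('top0.pkl','rb'));g=cv2.cvtColor(c['frame'],cv2.COLOR_BGR2GRAY)
w=snap('wrist'); print(np.round(w['mount'],3).tolist(),w['vfov'],w['D'])
# crop coords->world
def cr(p,z): return (ray(c,[[225+p[0]/4-.4,150+p[1]/4-.4]],z)[0,:2]*1000).round(1)
for n,p,z in (('lensnotch',(360,312),.028),('calnotch',(279,436),.028),('tallytop',(174,280),.035),('lidL',(68,30),.2),('lidR',(552,105),.2)): print(n,cr(p,z))
# lens handle end and rings
for p in ((677,205),(705,67)): print(ray(c,[[395+(p[0]-600)/4,225+p[1]/4]],.006)[0,:2]*1000)
E
```

```text
[[1.0, 0.001, -0.0, -0.0], [-0.001, 0.966, 0.259, -0.064], [0.0, -0.259, 0.966, -0.167], [0.0, 0.0, 0.0, 1.0]] 64.97191253962649 [-0.00272201  0.          0.          0.          0.        ]
lensnotch [509.4 -85.8]
calnotch [438.2 -41.2]
tallytop [525.   19.6]
lidL [622.4  56.4]
lidR [ 589.9 -175.1]
[ 402.94185438 -316.98459156]
[ 482.91206962 -333.61921726]
```

send_rows:
  rows:
    - [-40,-45,0,0,0,-0.185,1]
    - [-40,-45,0,0,0,-0.185,1]
    - [-20,-50,0,0,0,-0.185,1]
    - [-10,-50,0,0,0,-0.185,1]
    - [0,-50,0,0,0,-0.185,1]
    - [0,-30,0,0,0,-0.185,1]
    - [0,0,0,0,0,-0.185,1]
    - [0,0,0,0,0,-0.185,1]
    - [0,0,0,0,0,-0.185,1]
    - [0,0,0,0,0,-0.185,1]
    - [0,0,0,0,0,-0.185,1]
    - [0,0,0,0,0,-0.185,1]

```text
t: 1.65
ee_pos: [0.3058, -0.3336, 0.2044]
orientation: [-2.81, -1.397, -0.001]
contact_force: [-0.0, -0.1, -0.2]
opening: 0.0856
```

```bash
cat >> h.py <<'E'
def go(x,y,z,th,s=None):
    "mm, deg: shift in the tool frame now, needed turn about tool z"
    s=s or ctrl.read_state(); M=R.from_rotvec(s['orientation']).as_matrix()
    d=M.T@(np.array([x,y,z])-np.array(s['ee_pos'])*1000)
    a=np.degrees(np.arctan2(M[1,0],M[0,0])); e=(a-th+180)%360-180
    tilt=M.T@np.cross(M[:,2],[0,0,-1])
    print('tool shift',d.round(1),'rz',round(np.radians(e),3),'theta',a.round(1),'tilt',tilt.round(4))
E
python3 - <<'E'
from h import *
st(); go(441,-324,150,78.5)
E
```

```text
t 1.65 p [ 0.3058 -0.3336  0.2044] R [[0.604, 0.797, -0.001], [0.797, -0.604, 0.003], [0.002, -0.003, -1.0]] F [-0.  -0.1 -0.2] op 0.0856
tool shift [ 89.2 102.1  54.3] rz -0.448 theta 52.9 tilt [-0.0027 -0.0018  0.    ]
```

send_rows:
  rows:
    - [30,34,18,0,0,-0.15,0]
    - [25,38,18,0,0,-0.15,0]
    - [20,42,18,0,0,-0.15,0]
    - [0,0,0,0,0,0,0]

```text
t: 2.15
ee_pos: [0.4463, -0.3213, 0.1489]
orientation: [-2.414, -2.009, -0.001]
contact_force: [-0.9, 0.3, -0.3]
opening: 0.0429
```

```bash
python3 - <<'E'
from h import *
st(); go(441,-324,150,78.5); c=snap('wrist','w1.png')
E
```

```text
t 2.15 p [ 0.4463 -0.3213  0.1489] R [[0.182, 0.983, -0.0], [0.983, -0.182, 0.002], [0.001, -0.001, -1.0]] F [-0.9  0.3 -0.3] op 0.0429
tool shift [-3.6 -4.7 -1.1] rz 0.018 theta 79.5 tilt [-0.0007 -0.0015  0.    ]
```

View pics/w1.png

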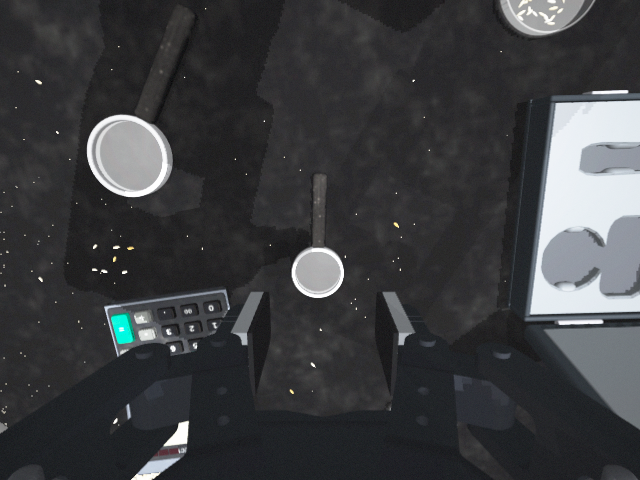

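Wrist view: ring at (318,272), handle running up to (319,175), case cutouts visible at the right edge.

```bash
python3 - <<'E'
from h import *
c=snap('wrist'); g=cv2.cvtColor(c['frame'],cv2.COLOR_BGR2GRAY)
m=np.zeros_like(g); m[235:305,285:352]=(g[235:305,285:352]>110)*255
cs,_=cv2.findContours(m,cv2.RETR_EXTERNAL,cv2.CHAIN_APPROX_NONE); cn=max(cs,key=cv2.contourArea)
w=ray(c,cn.reshape(-1,2),.009)[:,:2]*1000
(ctr,r)=cv2.minEnclosingCircle(w.astype(np.float32)); print('ring',ctr,2*r)
# handle: rows 180..235, columns brightness
pts=[]
for v in range(180,238,3):
    row=g[v,300:340].astype(int); 
    i=np.where(row>np.median(g[v,280:360])+12)[0]
    if len(i): pts.append([(i.min()+i.max())/2+300,v,i.max()-i.min()])
pts=np.array(pts);print(pts.round(0).tolist())
P=ray(c,pts[:,:2],.008)[:,:2]*1000
print(P.round(1).tolist())
E
```

```text
ring (482.0916442871094, -332.50927734375) 46.50326156616211
[[320.0, 180.0, 12.0], [320.0, 183.0, 11.0], [320.0, 186.0, 12.0], [320.0, 189.0, 12.0], [320.0, 192.0, 11.0], [320.0, 195.0, 11.0], [320.0, 198.0, 11.0], [320.0, 201.0, 11.0], [320.0, 204.0, 11.0], [312.0, 207.0, 25.0], [312.0, 210.0, 24.0], [320.0, 213.0, 9.0], [319.0, 216.0, 10.0], [319.0, 219.0, 10.0], [316.0, 222.0, 16.0], [319.0, 225.0, 10.0], [319.0, 228.0, 10.0], [318.0, 231.0, 11.0], [319.0, 234.0, 12.0], [320.0, 237.0, 14.0]]
[[404.3, -316.2], [406.6, -317.1], [409.1, -317.1], [411.4, -317.6], [413.7, -318.4], [416.1, -318.9], [418.5, -319.3], [421.0, -319.8], [423.4, -320.2], [424.8, -326.3], [427.1, -327.2], [430.7, -321.6], [433.1, -322.5], [435.6, -322.9], [437.6, -325.9], [440.6, -323.9], [443.1, -324.3], [445.5, -325.2], [448.1, -325.3], [450.8, -324.9]]
```

```bash
python3 - <<'E'
from h import *
go(440,-323.7,3,78.2)
E
```

```text
tool shift [ -2.8  -3.4 146.9] rz 0.019 theta 79.3 tilt [-0.0011 -0.0011  0.    ]
```

send_rows:
  rows:
    - [-2.8,-3.4,40,0,0,0.019,0]
    - [0,0,45,0,0,0,0]
    - [0,0,40,0,0,0,0]

```text
t: 2.62
ee_pos: [0.4402, -0.3272, 0.0275]
orientation: [2.438, 1.969, 0.003]
contact_force: [0.1, 0.2, 0.2]
opening: 0.0424
```

```bash
python3 - <<'E'
from h import *
go(440,-323.7,3,78.2); st()
E
```

```text
tool shift [ 3.4 -1.1 24.5] rz -0.006 theta 77.8 tilt [0.0073 0.0034 0.    ]
t 2.62 p [ 0.4402 -0.3272  0.0275] R [[0.211, 0.978, 0.006], [0.978, -0.211, -0.005], [-0.003, 0.007, -1.0]] F [0.1 0.2 0.2] op 0.0424
```

send_rows:
  rows:
    - [3.4,-1.1,14,0.007,0.003,-0.006,0]
    - [0,0,9,0,0,0,0]
    - [0,0,0,0,0,0,0]

```text
t: 3.0
ee_pos: [0.4375, -0.3237, 0.0042]
orientation: [-2.44, -1.976, 0.002]
contact_force: [0.4, -0.5, 1.1]
opening: 0.0429
```

```bash
python3 - <<'E'
from h import *
go(440,-323.7,3,78.2); st()
E
```

```text
tool shift [0.5 2.5 1.2] rz -0.004 theta 78.0 tilt [-0.0024 -0.0005  0.    ]
t 3.0 p [ 0.4375 -0.3237  0.0042] R [[0.208, 0.978, -0.002], [0.978, -0.208, 0.001], [0.0, -0.002, -1.0]] F [ 0.4 -0.5  1.1] op 0.0429
```

send_rows:
  rows:
    - [0.5,2.5,1.2,0,0,-0.004,0]
    - [0,0,0,0,0,0,-1]
    - [0,0,0,0,0,0,-1]
    - [0,0,0,0,0,0,-1]
    - [0,0,0,0,0,0,-1]

```text
t: 3.62
ee_pos: [0.4422, -0.3252, 0.0061]
orientation: [2.435, 1.98, 0.0]
contact_force: [0.4, -0.2, -1.0]
opening: -0.0
```

```bash
python3 - <<'E'
from h import *
st(); go(509.4,-85.8,110,-8.9)
E
```

```text
t 3.62 p [ 0.4422 -0.3252  0.0061] R [[0.204, 0.979, 0.002], [0.979, -0.204, -0.002], [-0.002, 0.003, -1.0]] F [ 0.4 -0.2 -1. ] op -0.0
tool shift [ 247.8   17.2 -104.3] rz 1.521 theta 78.2 tilt [0.0025 0.0018 0.    ]
```

```bash
python3 - <<'E'
from h import *
c=snap('wrist'); im=c['frame'][120:420,170:470]
s=c=snap('side'); sm=c['frame'][300:420,280:460]
o=np.hstack([cv2.resize(np.clip(im.astype(int)*2,0,255).astype(np.uint8),(400,400)),cv2.resize(np.clip(sm.astype(int)*2,0,255).astype(np.uint8),(400,400))]); cv2.imwrite('pics/w2.png',o)
E
```

```text
(no output)
```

View pics/w2.png

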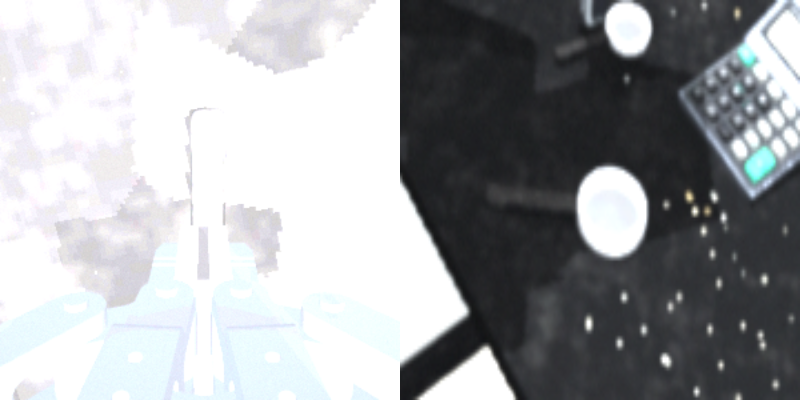

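The fingers closed to zero: they seem to have slid over the thin handle. I'll raise, look again, and go lower with a narrower opening.

send_rows:
  rows:
    - [0,0,-40,0,0,0,-0.4]
    - [0,0,-50,0,0,0,-0.4]
    - [0,0,-50,0,0,0,-0.4]
    - [0,0,0,0,0,0,-0.4]

```text
t: 4.22
ee_pos: [0.4414, -0.3245, 0.1491]
orientation: [2.437, 1.982, -0.001]
contact_force: [-0.8, -0.6, 0.4]
opening: 0.0254
```

```bash
cat > lens.py <<'E'
from h import *
c=snap('wrist','w3.png'); g=cv2.cvtColor(c['frame'],cv2.COLOR_BGR2GRAY); st()
u=proj(c,[[.482,-.3325,.009]])[0]; print(u)
x,y=u.astype(int); m=np.zeros_like(g); y1=min(y+33,478); m[y-36:y1,x-36:x+36]=(g[y-36:y1,x-36:x+36]>110)*255
cs,_=cv2.findContours(m,cv2.RETR_EXTERNAL,cv2.CHAIN_APPROX_NONE); cn=max(cs,key=cv2.contourArea)
w=ray(c,cn.reshape(-1,2),.009)[:,:2]*1000
(ctr,r)=cv2.minEnclosingCircle(w.astype(np.float32)); print('ring',ctr,2*r)
pts=[]; x=int(x)
for v in range(y-92,y-35,4):
    row=g[v,x-25:x+25].astype(int); i=np.where(row>np.median(g[v,x-50:x+50])+12)[0]
    if len(i) and i.max()-i.min()<14: pts.append([(i.min()+i.max())/2+x-25,v])
P=ray(c,pts,.007)[:,:2]*1000; v=cv2.fitLine(P.astype(np.float32),cv2.DIST_HUBER,0,.01,.01).ravel(); print(v, np.degrees(np.arctan2(v[1],v[0])), P[[0,-1]])
E
python3 lens.py
```

```text
t 4.28 p [ 0.4401 -0.3236  0.147 ] R [[0.204, 0.979, -0.003], [0.979, -0.204, 0.001], [0.001, -0.003, -1.0]] F [ 0.6 -0.3 -0.5] op 0.0255
[323.59199037 276.61442884]
ring (481.9058837890625, -332.23370361328125) 46.99054718017578
[ 9.8005027e-01 -1.9874986e-01  4.2795496e+02 -3.2107123e+02] -11.463862 [[ 404.97505237 -316.2476806 ]
 [ 450.79670539 -325.69874146]]
```

send_rows:
  rows:
    - [0,0,50,0,0,0,-0.4]
    - [0,0,50,0,0,0,-0.4]
    - [0,0,30,0,0,0,-0.4]
    - [0,0,0,0,0,0,-0.4]

```text
t: 4.78
ee_pos: [0.4371, -0.3214, 0.0096]
orientation: [-2.432, -1.977, 0.004]
contact_force: [-0.6, 0.4, 0.2]
opening: 0.0259
```

```bash
python3 - <<'E'
from h import *
st(); go(440,-323.7,1,78.4)
E
```

```text
t 4.78 p [ 0.4371 -0.3214  0.0096] R [[0.204, 0.979, -0.007], [0.979, -0.204, 0.004], [0.003, -0.008, -1.0]] F [-0.6  0.4  0.2] op 0.0259
tool shift [-1.6  3.4  8.5] rz -0.003 theta 78.2 tilt [-0.0076 -0.0029  0.    ]
```

send_rows:
  rows:
    - [-1.6,3.4,5,-0.008,-0.003,0,-0.4]
    - [0,0,3,0,0,0,-0.4]
    - [0,0,0,0,0,0,-0.4]

```text
t: 5.15
ee_pos: [0.441, -0.3244, 0.0025]
orientation: [2.436, 1.98, 0.001]
contact_force: [-0.8, 0.0, -0.7]
opening: 0.0255
```

```bash
python3 - <<'E'
from h import *
st(); go(440,-323.7,1,78.4)
E
```

```text
t 5.15 p [ 0.441  -0.3244  0.0025] R [[0.204, 0.979, 0.002], [0.979, -0.204, -0.001], [-0.001, 0.002, -1.0]] F [-0.8  0.  -0.7] op 0.0255
tool shift [ 0.5 -1.1  1.5] rz -0.003 theta 78.2 tilt [0.0024 0.001  0.    ]
```

send_rows:
  rows:
    - [0,-0.5,2,0,0,0,-0.4]
    - [0,0,0,0,0,0,-1]
    - [0,0,0,0,0,0,-1]
    - [0,0,0,0,0,0,-1]

```text
t: 5.65
ee_pos: [0.4414, -0.325, 0.002]
orientation: [2.433, 1.979, 0.002]
contact_force: [0.3, -1.0, -0.6]
opening: -0.0
```

```bash
python3 - <<'E'
from h import *
c=snap('wrist'); im=c['frame'][150:450,120:520]; print(proj(c,[[.482,-.3325,.009],[.44,-.3237,.009]]))
cv2.imwrite('pics/w4.png',cv2.resize(im,(800,600)))
E
```

```text
[[325.30265396 377.53218363]
 [325.68319938 294.92275536]]
```

View pics/w4.png

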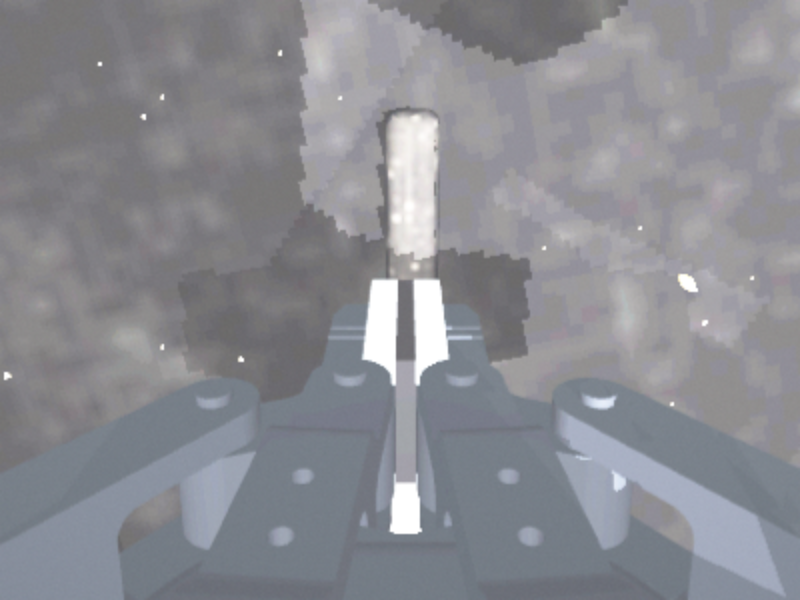

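Fingers are shut (opening 0) over the handle, whose visible end lies at crop (412,110)–(412,280). I'll probe downward gently to find what is beneath.

send_rows:
  rows:
    - [0,0,2,0,0,0,-1]

```text
t: 5.82
ee_pos: [0.4416, -0.3251, 0.0001]
orientation: [2.433, 1.978, 0.002]
contact_force: [-0.9, 0.2, -0.6]
opening: 0.0003
```

send_rows:
  rows:
    - [0,0,2,0,0,0,-1]

```text
t: 5.95
ee_pos: [0.4415, -0.3251, -0.0021]
orientation: [2.433, 1.978, 0.002]
contact_force: [0.1, -0.8, 0.4]
opening: -0.0003
```

send_rows:
  rows:
    - [0,0,2,0,0,0,-1]

```text
t: 6.08
ee_pos: [0.4414, -0.325, -0.0043]
orientation: [2.433, 1.979, 0.002]
contact_force: [0.0, 0.3, 0.7]
opening: -0.0001
```

send_rows:
  rows:
    - [0,0,2,0,0,0,-1]

```text
t: 6.2
ee_pos: [0.4414, -0.325, -0.0066]
orientation: [2.433, 1.979, 0.002]
contact_force: [-0.6, 1.1, 0.4]
opening: 0.0001
```

send_rows:
  rows:
    - [0,0,2,0,0,0,-1]

```text
t: 6.32
ee_pos: [0.4414, -0.325, -0.0088]
orientation: [2.434, 1.979, 0.002]
contact_force: [0.2, -0.0, 0.1]
opening: 0.0
```

send_rows:
  rows:
    - [0,0,2,0,0,0,-1]

```text
t: 6.45
ee_pos: [0.4414, -0.3249, -0.0109]
orientation: [2.434, 1.979, 0.002]
contact_force: [-0.2, -0.2, 0.7]
opening: 0.0004
```

```bash
python3 - <<'E'
from h import *
print(ctrl.grasp_offset,[a for a in dir(ctrl) if a[0]!='_'])
s=st(); print(np.round(s['joints'],3))
c=snap('wrist','w5.png'); print(proj(c,[np.array(s['ee_pos'])]), proj(c,[np.array(s['ee_pos'])+[0,0,.019]]))
g=cv2.cvtColor(c['frame'],cv2.COLOR_BGR2GRAY); print(g[255:400:6,323].tolist()); print(g[300,295:355].tolist())
E
```

```text
0.0187 ['IKError', 'grasp_offset', 'hand_in', 'read_state']
t 6.45 p [ 0.4414 -0.3249 -0.0109] R [[0.204, 0.979, 0.004], [0.979, -0.204, -0.003], [-0.002, 0.005, -1.0]] F [-0.2 -0.2  0.7] op 0.0004
[-0.637  0.535  1.947  0.     0.654 -2.003]
[[323.54915172 292.46219104]] [[323.58830492 309.40692682]]
[237, 254, 250, 239, 233, 172, 118, 114, 115, 113, 115, 112, 114, 170, 170, 171, 167, 170, 169, 168, 168, 165, 165, 255, 255]
[120, 116, 120, 119, 123, 127, 128, 127, 131, 182, 255, 255, 255, 255, 255, 255, 255, 255, 255, 255, 255, 255, 255, 249, 112, 114, 115, 113, 115, 113, 114, 131, 239, 255, 255, 255, 255, 255, 255, 255, 255, 255, 255, 255, 255, 255, 120, 118, 120, 116, 116, 119, 116, 115, 113, 114, 115, 112, 113, 111]
```

```bash
python3 - <<'E'
from h import *
c=snap('wrist'); 
g5=cv2.cvtColor(c['frame'],cv2.COLOR_BGR2GRAY); g3=cv2.cvtColor(cv2.imread('pics/w3.png'),cv2.COLOR_BGR2GRAY)
print('now col',[(v,int(g5[v,320:328].mean())) for v in range(150,250,4)])
for v in (230,250,270): print(v,g5[v,295:355].tolist())
print('w3 col',[(v,int(g3[v,321:327].mean())) for v in range(160,200,2)])
for v in (190,210,): print(v,g3[v,305:340].tolist())
# predicted rows of the handle end for tables at several z
s=c['s']; c3=dict(c); s3=dict(s); s3['ee_pos']=np.array([.4401,-.3236,.147]); s3['orientation']=R.from_matrix([[.204,.979,-.003],[.979,-.204,.001],[.001,-.003,-1.]]).as_rotvec(); c3['s']=s3
for v3 in (178,):
  for z in (.009,0,-.01,-.02,-.03):
    P=ray(c3,[[323,v3]],z)[0]; print(z,P.round(4),proj(c,[P]).round(1))
E
```

```text
now col [(150, 122), (154, 122), (158, 122), (162, 126), (166, 130), (170, 129), (174, 129), (178, 117), (182, 115), (186, 141), (190, 159), (194, 161), (198, 164), (202, 163), (206, 162), (210, 110), (214, 217), (218, 237), (222, 239), (226, 242), (230, 240), (234, 241), (238, 238), (242, 234), (246, 233)]
230 [149, 149, 149, 150, 149, 157, 159, 159, 159, 156, 164, 162, 164, 157, 126, 113, 114, 149, 172, 192, 213, 222, 228, 234, 237, 239, 239, 242, 243, 244, 243, 240, 237, 235, 237, 238, 241, 239, 244, 242, 238, 237, 228, 154, 184, 162, 159, 158, 151, 149, 150, 147, 148, 148, 149, 150, 150, 149, 150, 151]
250 [172, 170, 166, 162, 163, 163, 162, 162, 162, 161, 161, 161, 161, 157, 116, 118, 110, 116, 162, 185, 209, 221, 228, 230, 228, 227, 227, 233, 241, 246, 242, 236, 233, 231, 230, 229, 231, 232, 236, 235, 231, 228, 220, 131, 156, 129, 151, 150, 148, 149, 150, 150, 149, 147, 149, 150, 148, 150, 150, 150]
270 [150, 149, 151, 148, 149, 148, 148, 149, 151, 148, 149, 147, 149, 145, 109, 110, 105, 111, 146, 185, 226, 245, 252, 252, 247, 237, 235, 244, 249, 251, 248, 241, 234, 230, 233, 2
[... 175 characters left out ...]
 (168, 51), (170, 53), (172, 55), (174, 54), (176, 51), (178, 52), (180, 84), (182, 87), (184, 93), (186, 90), (188, 89), (190, 87), (192, 85), (194, 82), (196, 80), (198, 78)]
190 [49, 46, 47, 48, 46, 47, 50, 48, 49, 51, 52, 39, 47, 64, 80, 87, 91, 92, 92, 85, 80, 83, 78, 75, 67, 69, 52, 42, 39, 39, 42, 42, 45, 43, 42]
210 [60, 56, 51, 45, 46, 50, 47, 47, 48, 47, 42, 30, 33, 51, 61, 72, 72, 77, 80, 81, 81, 78, 77, 76, 68, 49, 40, 43, 41, 44, 43, 43, 42, 40, 42]
0.009 [ 0.3981 -0.3149  0.009 ] [[326.4 206.1]]
0 [ 0.3988 -0.315   0.    ] [[326.2 204.3]]
-0.01 [ 0.3996 -0.3151 -0.01  ] [[326.1 202.6]]
-0.02 [ 0.4003 -0.3152 -0.02  ] [[326. 201.]]
-0.03 [ 0.4011 -0.3154 -0.03  ] [[325.9 199.7]]
```

No contact yet at a reading of z = -11 mm, so the height reading is offset from the worktop. I'll keep probing in 2 mm steps, each relative to the measured pose so nothing winds up.

send_rows:
  rows:
    - [0,0,2,0,0,0,-1]

```text
t: 6.68
ee_pos: [0.4414, -0.325, -0.013]
orientation: [2.434, 1.979, 0.002]
contact_force: [0.8, -0.2, 0.4]
opening: -0.0002
```

send_rows:
  rows:
    - [0,0,2,0,0,0,-1]

```text
t: 6.8
ee_pos: [0.4414, -0.325, -0.0151]
orientation: [2.434, 1.979, 0.002]
contact_force: [0.1, 0.0, -0.6]
opening: -0.0001
```

send_rows:
  rows:
    - [0,0,2,0,0,0,-1]

```text
t: 6.92
ee_pos: [0.4415, -0.3251, -0.0161]
orientation: [2.434, 1.979, 0.002]
contact_force: [-8.8, 5.6, 38.7]
opening: 0.0003
```

send_rows:
  rows:
    - [0,0,2,0,0,0,-1]

```text
t: 7.05
ee_pos: [0.4415, -0.3251, -0.016]
orientation: [2.434, 1.979, 0.002]
contact_force: [-9.8, 6.7, 41.1]
opening: 0.0003
```

Contact at reading -16 mm with the tips on the handle. The wrist image agrees: the visible tip edge at v≈288 puts the real fingertips about 20 mm behind the reported TCP. I'll straddle the handle with a narrow opening and touch down on the table to calibrate this.

send_rows:
  rows:
    - [0,0,-20,0,0,0,-1]
    - [0,0,0,0,0,0,-0.45]
    - [0,0,0,0,0,0,-0.45]
    - [0,0,0,0,0,0,-0.45]

```text
t: 7.55
ee_pos: [0.4412, -0.3248, 0.0039]
orientation: [2.434, 1.979, 0.002]
contact_force: [1.1, -0.7, -0.0]
opening: 0.0233
```

```bash
python3 - <<'E'
from h import *
st(); go(440,-323.7,-12,78.4)
E
```

```text
t 7.55 p [ 0.4412 -0.3248  0.0039] R [[0.204, 0.979, 0.004], [0.979, -0.204, -0.003], [-0.002, 0.004, -1.0]] F [ 1.1 -0.7 -0. ] op 0.0233
tool shift [ 0.9 -1.5 15.9] rz -0.003 theta 78.2 tilt [0.0043 0.0019 0.    ]
```

send_rows:
  rows:
    - [1,-1.5,10,0.004,0.002,0,-0.45]
    - [0,0,6,0,0,0,-0.45]
    - [0,0,2,0,0,0,-0.45]
    - [0,0,2,0,0,0,-0.45]

```text
t: 8.05
ee_pos: [0.4389, -0.3228, -0.0191]
orientation: [-2.435, -1.98, 0.001]
contact_force: [0.1, -0.9, -0.3]
opening: 0.0235
```

send_rows:
  rows:
    - [0,0,1.5,0,0,0,-0.45]
    - [0,0,1.2,0,0,0,-0.45]

```text
t: 8.3
ee_pos: [0.439, -0.3228, -0.0219]
orientation: [-2.435, -1.98, 0.001]
contact_force: [-0.5, -0.0, 0.2]
opening: 0.0234
```

send_rows:
  rows:
    - [0,0,1.2,0,0,0,-0.45]

```text
t: 8.43
ee_pos: [0.4391, -0.3229, -0.0231]
orientation: [-2.436, -1.98, 0.001]
contact_force: [-0.1, 0.5, -0.1]
opening: 0.0236
```

send_rows:
  rows:
    - [0,0,1,0,0,0,-0.45]

```text
t: 8.55
ee_pos: [0.4392, -0.323, -0.0241]
orientation: [-2.436, -1.981, 0.001]
contact_force: [0.3, -0.0, 0.1]
opening: 0.0236
```

send_rows:
  rows:
    - [0,0,0,0,0,0,-1]
    - [0,0,0,0,0,0,-1]
    - [0,0,0,0,0,0,-1]

```text
t: 8.93
ee_pos: [0.4394, -0.3233, -0.0237]
orientation: [-2.436, -1.981, 0.0]
contact_force: [-0.4, 0.6, -0.4]
opening: 0.0099
```

Gripped (opening 9.9 mm). The lens underside corresponds to reading about -24 mm; now lift and carry it over the keyhole.

send_rows:
  rows:
    - [0,0,-30,0,0,0,-1]
    - [0,0,-55,0,0,0,-1]
    - [0,0,-50,0,0,0,-1]
    - [31,3,0,0,0,0.187,-1]
    - [31,-3,0,0,0,0.187,-1]
    - [30,-9,0,0,0,0.187,-1]
    - [28,-14,0,0,0,0.187,-1]
    - [25,-19,0,0,0,0.187,-1]
    - [21,-23,0,0,0,0.187,-1]
    - [16,-27,0,0,0,0.187,-1]
    - [11,-29,0,0,0,0.187,-1]
    - [0,0,0,0,0,0,-1]

```text
t: 10.42
ee_pos: [0.5156, -0.0772, 0.1155]
orientation: [-3.132, 0.218, 0.003]
contact_force: [0.2, 0.2, -0.8]
opening: 0.0098
```

```bash
python3 - <<'E'
from h import *
st(); go(509.4,-85.8,100,-8.9); c=snap('wrist','w6.png')
E
```

```text
t 10.43 p [ 0.5156 -0.0772  0.1155] R [[0.99, -0.139, -0.002], [-0.139, -0.99, 0.003], [-0.002, -0.002, -1.0]] F [ 0.2  0.2 -0.8] op 0.0098
tool shift [-4.9  9.5 15.5] rz 0.016 theta -8.0 tilt [-0.0023  0.002   0.    ]
```

View pics/w6.png

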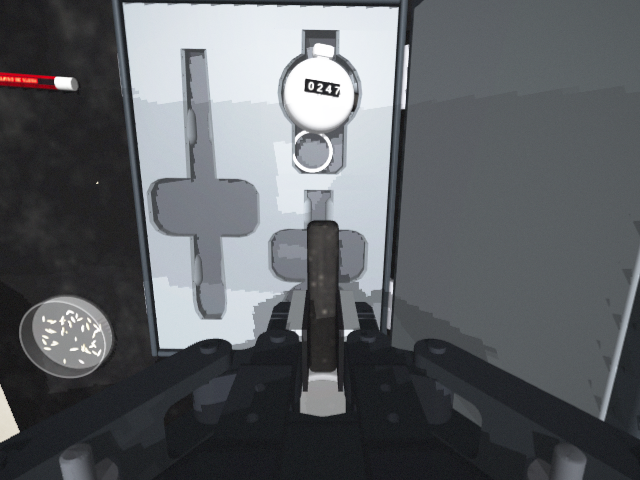

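Wrist view: calliper slot ends at (193,49) and (210,319), calliper notch about (150–259, 178–237), lens notch about (269–367, from row 229), lens handle held straight at (323,222–370).

```bash
cat > scan.py <<'E'
from h import *
def edges(g,p,q,n=400,k=2.0,mn=4):
    t=np.linspace(0,1,n); x=p[0]+(q[0]-p[0])*t; y=p[1]+(q[1]-p[1])*t
    L=cv2.remap(cv2.GaussianBlur(g,(3,3),0).astype(np.float32),x[None].astype(np.float32),y[None].astype(np.float32),cv2.INTER_LINEAR)[0]
    d=np.gradient(L,np.hypot(q[0]-p[0],q[1]-p[1])/n); o=[]
    for i in range(2,n-2):
        if abs(d[i])>mn and abs(d[i])==abs(d[max(0,i-6):i+7]).max(): o.append((round(float(x[i]),1),round(float(y[i]),1),round(float(d[i]),0)))
    return o
E
python3 - <<'E'
from scan import *
c=snap('wrist'); g=cv2.cvtColor(c['frame'],cv2.COLOR_BGR2GRAY)
for n,p,q in (('cal notch x',(138,207),(270,207)),('cal notch y',(175,165),(175,250)),('cal notch y',(235,165),(235,250)),('slot narrow',(193,30),(193,80)),('slot wide',(209,300),(209,335)),('slot n x',(170,70),(220,70)),('slot n x',(175,150),(225,150)),('slot w x',(180,300),(240,300)),('lens notch L',(255,257),(300,257)),('R',(345,257),(380,257)),('lens y',(290,215),(290,300)),('lens y',(350,215),(350,300)),('key x',(295,205),(345,205)),('key y',(318,180),(318,215))):
    e=edges(g,p,q); print(n,[(a,(ray(c,[a[:2]],.028)[0,:2]*1000).round(1).tolist()) for a in e])
print(proj(c,[[.5094,-.0858,.028],[.4382,-.0412,.028]]))
E
```

```text
cal notch x [((140.3, 207.0, -24.0), [394.2, -36.1]), ((140.6, 207.0, -24.0), [394.4, -36.1]), ((144.6, 207.0, 76.0), [397.1, -36.5]), ((148.6, 207.0, -15.0), [399.8, -36.8]), ((152.6, 207.0, -38.0), [402.5, -37.2]), ((158.5, 207.0, 22.0), [406.5, -37.8]), ((259.4, 207.0, 20.0), [474.6, -47.0])]
cal notch y [((175.0, 175.2, -52.0), [422.7, -18.5]), ((175.0, 175.4, -52.0), [422.6, -18.6]), ((175.0, 175.7, -52.0), [422.6, -18.8]), ((175.0, 179.3, 21.0), [422.0, -21.1]), ((175.0, 230.4, -9.0), [413.9, -55.2]), ((175.0, 234.7, 38.0), [413.1, -58.1])]
cal notch y [((235.0, 176.3, -51.0), [462.1, -24.6]), ((235.0, 176.5, -51.0), [462.1, -24.7]), ((235.0, 176.7, -51.0), [462.1, -24.8]), ((235.0, 180.3, 20.0), [461.6, -27.2]), ((235.0, 232.3, -10.0), [454.7, -62.1]), ((235.0, 232.5, -10.0), [454.7, -62.2]), ((235.0, 235.7, 43.0), [454.2, -64.4])]
slot narrow [((193.0, 46.2, -67.0), [451.8, 56.1]), ((193.0, 46.3, -67.0), [451.8, 56.0]), ((193.0, 46.4, -67.0), [451.8, 56.0]), ((193.0, 46.5, -67.0), [451.8, 55.9]), ((193.0, 46.7, -67.0), [451.7, 55.8]), ((193.0, 46.8, -67.0), [451.7, 55.8]), ((
[... 8383 characters left out ...]
, ((318.0, 190.4, 11.0), [515.5, -41.3]), ((318.0, 190.4, 11.0), [515.5, -41.3]), ((318.0, 190.5, 11.0), [515.5, -41.3]), ((318.0, 190.8, 11.0), [515.5, -41.5]), ((318.0, 190.9, 11.0), [515.5, -41.6]), ((318.0, 197.2, -4.0), [514.9, -45.8]), ((318.0, 197.3, -4.0), [514.9, -45.9]), ((318.0, 197.4, -4.0), [514.9, -45.9]), ((318.0, 198.2, -6.0), [514.8, -46.5]), ((318.0, 198.2, -6.0), [514.8, -46.5]), ((318.0, 198.5, -6.0), [514.8, -46.7]), ((318.0, 198.6, -6.0), [514.8, -46.7]), ((318.0, 198.7, -6.0), [514.8, -46.8]), ((318.0, 198.8, -6.0), [514.8, -46.9]), ((318.0, 199.6, -5.0), [514.7, -47.4]), ((318.0, 199.9, -5.0), [514.7, -47.6])]
[[318.10628149 254.79457972]
 [205.16380019 205.74052017]]
```

```bash
python3 - <<'E'
from h import *
g=cv2.cvtColor(cv2.imread('pics/w6.png'),cv2.COLOR_BGR2GRAY)
for v in (224,235,250,265,280): print(v,g[v,298:348:1].tolist())
c=snap('side'); P=np.array([[.5156,-.0772,.12]]); u=proj(c,P)[0]; print(u)
x,y=u.astype(int); im=c['frame'][y-75:y+75,x-100:x+100]
cv2.imwrite('pics/s1.png',cv2.resize(np.clip(im*1.3,0,255).astype(np.uint8),(800,600),interpolation=cv2.INTER_CUBIC))
E
```

```text
224 [204, 205, 204, 204, 205, 197, 158, 158, 146, 109, 41, 28, 31, 42, 40, 42, 42, 48, 49, 51, 48, 47, 42, 43, 42, 44, 48, 49, 51, 41, 49, 49, 47, 46, 47, 43, 38, 34, 26, 68, 200, 206, 207, 206, 204, 207, 205, 209, 205, 206]
235 [130, 127, 128, 126, 126, 127, 128, 128, 124, 37, 43, 52, 56, 58, 59, 63, 70, 65, 72, 69, 70, 69, 73, 71, 69, 67, 65, 65, 72, 72, 73, 74, 74, 71, 70, 66, 64, 55, 50, 45, 54, 129, 128, 128, 128, 129, 128, 129, 129, 130]
250 [144, 145, 144, 143, 144, 145, 145, 144, 140, 64, 49, 55, 59, 66, 71, 75, 76, 74, 73, 72, 70, 72, 70, 70, 67, 66, 61, 58, 62, 63, 62, 63, 65, 62, 62, 56, 54, 59, 57, 52, 51, 80, 104, 125, 124, 126, 126, 125, 125, 126]
265 [123, 125, 126, 122, 123, 124, 124, 124, 119, 49, 29, 45, 51, 56, 59, 67, 65, 65, 61, 59, 67, 71, 69, 72, 66, 66, 61, 64, 60, 62, 60, 63, 64, 61, 61, 61, 55, 52, 41, 36, 41, 82, 92, 93, 106, 127, 124, 126, 125, 122]
280 [99, 97, 99, 102, 103, 104, 104, 116, 120, 70, 29, 41, 50, 56, 57, 61, 66, 64, 65, 66, 71, 73, 77, 78, 74, 71, 66, 67, 66, 63, 66, 64, 69, 67, 68, 67, 62, 52, 41, 35, 52, 81, 81, 79, 80, 81, 81, 81, 79, 80]
[333.74680751 216.96451424]
```

View pics/s1.png

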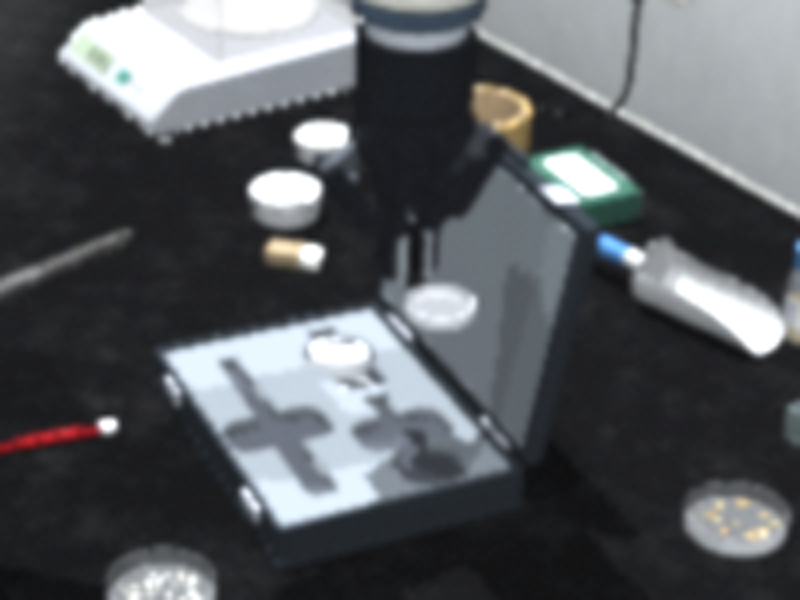

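The held lens is level (ring at crop (440,305)) and square to the jaws; the lens notch centre is at (509.3,-85.8) from both cameras. Going down to hover.

```bash
python3 - <<'E'
from h import *
go(509.4,-85.2,14,-8.8)
E
```

```text
tool shift [ -4.4   7.  101.5] rz 0.016 theta -7.9 tilt [-0.0018  0.0025  0.    ]
```

send_rows:
  rows:
    - [-4.4,7,30,-0.002,0.002,0.016,-1]
    - [0,0,40,0,0,0,-1]
    - [0,0,25,0,0,0,-1]
    - [0,0,0,0,0,0,-1]

```text
t: 11.08
ee_pos: [0.5093, -0.0898, 0.019]
orientation: [3.132, -0.234, 0.003]
contact_force: [-0.2, -0.4, -1.1]
opening: 0.0099
```

```bash
python3 - <<'E'
from h import *
st();go(509.4,-85.2,8,-8.8)
E
```

```text
t 11.07 p [ 0.5093 -0.0898  0.019 ] R [[0.989, -0.148, 0.002], [-0.148, -0.989, -0.001], [0.002, 0.001, -1.0]] F [-0.2 -0.4 -1.1] op 0.0099
tool shift [-0.6 -4.6 11. ] rz 0.005 theta -8.5 tilt [ 0.001  -0.0018  0.    ]
```

send_rows:
  rows:
    - [-0.6,-4.6,4,0,0,0.005,-1]
    - [0,0,0,0,0,0,-1]

```text
t: 11.32
ee_pos: [0.5102, -0.0859, 0.0164]
orientation: [3.131, -0.242, 0.006]
contact_force: [-0.5, 0.8, -0.1]
opening: 0.0098
```

```bash
python3 - <<'E'
from h import *
st();go(509.4,-85.2,8,-8.8)
E
```

```text
t 11.32 p [ 0.5102 -0.0859  0.0164] R [[0.988, -0.154, 0.003], [-0.154, -0.988, -0.002], [0.004, 0.001, -1.0]] F [-0.5  0.8 -0.1] op 0.0098
tool shift [-0.9 -0.6  8.4] rz -0.001 theta -8.8 tilt [ 0.001  -0.0037  0.    ]
```

send_rows:
  rows:
    - [-0.8,-0.6,5,0.001,-0.003,0,-1]
    - [0,0,4,0,0,0,-1]
    - [0,0,3,0,0,0,-1]
    - [0,0,2,0,0,0,-1]

```text
t: 11.82
ee_pos: [0.5109, -0.0853, 0.0032]
orientation: [3.132, -0.24, 0.006]
contact_force: [0.4, 0.1, 0.2]
opening: 0.0099
```

send_rows:
  rows:
    - [0,0,1.5,0,0,0,-1]

```text
t: 11.95
ee_pos: [0.5109, -0.0853, 0.0016]
orientation: [3.132, -0.24, 0.006]
contact_force: [-0.1, -0.0, -1.2]
opening: 0.01
```

send_rows:
  rows:
    - [0,0,1.5,0,0,0,-1]

```text
t: 12.08
ee_pos: [0.511, -0.0853, 0.0]
orientation: [3.132, -0.24, 0.006]
contact_force: [0.2, 0.4, 3.7]
opening: 0.0097
```

```bash
python3 - <<'E'
from h import *
st();go(509.4,-85.2,-4,-8.8)
E
```

```text
t 12.07 p [ 0.511  -0.0853  0.    ] R [[0.988, -0.153, 0.004], [-0.153, -0.988, -0.001], [0.004, 0.0, -1.0]] F [0.2 0.4 3.7] op 0.0097
tool shift [-1.7  0.1  4. ] rz 0.0 theta -8.8 tilt [ 0.0001 -0.0038  0.    ]
```

send_rows:
  rows:
    - [-1,0,1,0,-0.004,0,-1]

```text
t: 12.2
ee_pos: [0.5107, -0.0853, -0.0007]
orientation: [3.132, -0.24, 0.001]
contact_force: [1.6, -0.7, 4.2]
opening: 0.0099
```

send_rows:
  rows:
    - [0,0,1.5,0,0,0,-1]

```text
t: 12.32
ee_pos: [0.511, -0.0853, -0.002]
orientation: [3.132, -0.24, 0.002]
contact_force: [-0.8, -0.3, 3.4]
opening: 0.0098
```

send_rows:
  rows:
    - [0,0,1.5,0,0,0,-1]

```text
t: 12.45
ee_pos: [0.5109, -0.0853, -0.0035]
orientation: [3.132, -0.24, 0.002]
contact_force: [-0.5, 0.3, 2.8]
opening: 0.0098
```

send_rows:
  rows:
    - [0,0,1.5,0,0,0,-1]

```text
t: 12.58
ee_pos: [0.5109, -0.0853, -0.0044]
orientation: [3.132, -0.24, 0.002]
contact_force: [-7.1, 0.8, 32.6]
opening: 0.0103
```

Lens bottomed at reading -4.4 mm with the 33 N floor reaction, as predicted. Release, rise, and look.

send_rows:
  rows:
    - [0,0,-0.5,0,0,0,-0.5]
    - [0,0,0,0,0,0,-0.5]
    - [0,0,0,0,0,0,-0.5]
    - [0,0,-15,0,0,0,-0.5]
    - [0,-25,-50,0,0,0,-0.5]
    - [0,-30,-55,0,0,0,-0.5]
    - [0,-5,-10,0,0,0,-0.5]
    - [0,0,0,0,0,0,-0.5]

```text
t: 13.58
ee_pos: [0.5193, -0.0245, 0.1317]
orientation: [-3.132, 0.241, 0.0]
contact_force: [0.0, -0.1, -0.9]
opening: 0.0215
```

```bash
python3 - <<'E'
from h import *
st(); c=snap('wrist','w7.png'); d=snap('side','s2.png')
print(proj(d,[[.505,-.11,.028]]))
u=proj(d,[[.505,-.08,.028]])[0].astype(int); im=d['frame'][u[1]-45:u[1]+45,u[0]-60:u[0]+60]
o=np.hstack([cv2.resize(c['frame'],(480,360)),np.zeros((360,320,3),np.uint8)]); o[:240,480:]=cv2.resize(im,(320,240),interpolation=cv2.INTER_CUBIC); cv2.imwrite('pics/v9.png',o)
E
```

```text
t 13.57 p [ 0.5193 -0.0245  0.1317] R [[0.988, -0.153, -0.0], [-0.153, -0.988, 0.0], [-0.0, -0.0, -1.0]] F [ 0.  -0.1 -0.9] op 0.0215
[[336.30899712 252.92092134]]
```

View pics/v9.png

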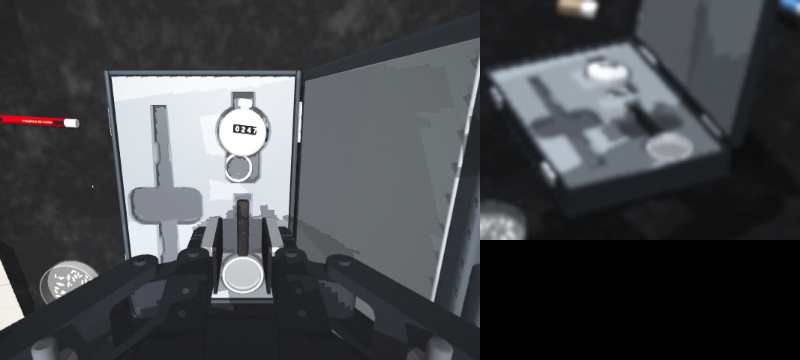

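The lens sits down in the keyhole: ring at (244,273) in the left panel and level with the foam. Next, the calliper.

send_rows:
  rows:
    - [-22,-40,0,0,0,0.168,-0.4]
    - [-29,-36,0,0,0,0.168,-0.4]
    - [-34,-30,0,0,0,0.168,-0.4]
    - [-39,-24,0,0,0,0.168,-0.4]
    - [-42,-18,0,0,0,0.168,-0.4]
    - [-45,-10,0,0,0,0.168,-0.4]
    - [-46,-3,0,0,0,0.168,-0.4]
    - [0,0,0,0,0,0,-0.4]

```text
t: 14.68
ee_pos: [0.4048, 0.2788, 0.1186]
orientation: [2.409, -1.986, -0.018]
contact_force: [-1.4, -0.5, -0.4]
opening: 0.0254
```

```bash
python3 - <<'E'
from h import *
st(); go(407.7,279.4,110,-76)
c=snap('wrist','w8.png'); g=cv2.cvtColor(c['frame'],cv2.COLOR_BGR2GRAY)
pr=proj(c,[[.329+.005,.261,.01],[.4077,.2794,.01],[.499,.302,.01]]); print(pr.round(0))
# rectify table plane z=.0095 around the expected place, 1 px = 0.5 mm; axis along the calliper
a=np.radians(14); C=np.array([.4155,.2813]); U=np.array([np.cos(a),np.sin(a)]); V=np.array([-U[1],U[0]])
s,t=np.meshgrid(np.arange(-110,110,.5),np.arange(-30,30,.5)); W=np.zeros((s.size,3)); W[:,:2]=C+(s.ravel()[:,None]*U+t.ravel()[:,None]*V)/1000; W[:,2]=.0095
q=proj(c,W).astype(np.float32).reshape(*s.shape,2); r=cv2.remap(g,q[...,0],q[...,1],cv2.INTER_LINEAR)
cv2.imwrite('pics/cal.png',cv2.resize(cv2.convertScaleAbs(r,alpha=2),(800,218)))
np.save('r.npy',r)
for k in range(0,440,30): 
    col=r[:,k:k+6].mean(1); b=np.median(col); i=np.where(col>b+25)[0]; print(round(s[0,k]+1.5),i.min()*.5-30 if len(i) else None,i.max()*.5-30 if len(i) else None,int(b),int(col.max()))
E
```

```text
t 14.68 p [0.4048 0.2788 0.1186] R [[0.191, -0.981, -0.021], [-0.982, -0.191, -0.008], [0.004, 0.022, -1.0]] F [-1.4 -0.5 -0.4] op 0.0254
tool shift [-0.  -3.2  8.5] rz -0.052 theta -79.0 tilt [ 0.022  -0.0036  0.    ]
[[327. 320.]
 [322. 227.]
 [315.  92.]]
-108 None None 130 146
-94 None None 121 129
-78 -8.0 8.0 127 255
-64 -30.0 8.5 124 255
-48 -8.0 8.0 128 255
-34 -8.0 7.0 136 255
-18 -8.0 6.5 134 255
-4 -8.0 5.5 140 255
12 -8.0 5.0 122 255
26 -7.5 4.0 120 255
42 -7.5 3.5 120 255
56 -7.0 2.5 123 255
72 -7.0 2.0 123 254
86 -5.5 0.0 125 160
102 None None 119 130
```

View pics/cal.png

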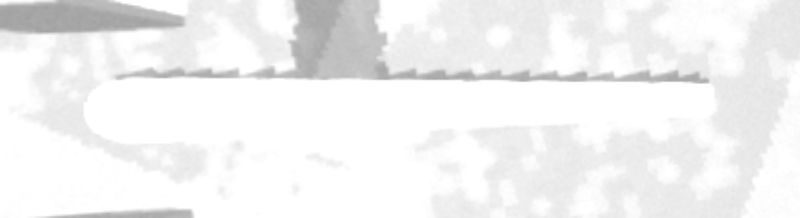

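Calliper axis found: yaw 13°, length 173 mm, wide (rivet) end toward the robot; grip point (408.0, 278.3).

send_rows:
  rows:
    - [0,-3,20,0.022,-0.004,-0.035,-0.4]
    - [0,0,30,0,0,0,-0.4]
    - [0,0,0,0,0,0,-0.4]

```text
t: 15.1
ee_pos: [0.4071, 0.2731, 0.0649]
orientation: [2.462, -1.943, -0.001]
contact_force: [-0.5, -0.6, 0.2]
opening: 0.0255
```

```bash
python3 - <<'E'
from h import *
st(); go(408,278.3,-14,-77)
E
```

```text
t 15.1 p [0.4071 0.2731 0.0649] R [[0.232, -0.973, -0.004], [-0.973, -0.232, -0.004], [0.003, 0.005, -1.0]] F [-0.5 -0.6  0.2] op 0.0255
tool shift [-5.  -2.4 78.9] rz 0.007 theta -76.6 tilt [ 0.0047 -0.0025  0.    ]
```

send_rows:
  rows:
    - [-5,-2.4,30,0.005,-0.002,0.007,-0.4]
    - [0,0,30,0,0,0,-0.4]
    - [0,0,0,0,0,0,-0.4]

```text
t: 15.48
ee_pos: [0.4104, 0.2763, 0.0054]
orientation: [-2.459, 1.955, -0.002]
contact_force: [-0.1, 0.0, 0.9]
opening: 0.0256
```

```bash
python3 - <<'E'
from h import *
st(); go(408,278.3,-20,-77)
E
```

```text
t 15.47 p [0.4104 0.2763 0.0054] R [[0.225, -0.974, 0.001], [-0.974, -0.225, -0.001], [0.001, -0.001, -1.0]] F [-0.1  0.   0.9] op 0.0256
tool shift [-2.5  1.9 25.4] rz 0.0 theta -77.0 tilt [-0.0009 -0.0009  0.    ]
```

send_rows:
  rows:
    - [-2.5,1.9,10,0,0,0,-0.4]
    - [0,0,9,0,0,0,-0.4]
    - [0,0,4,0,0,0,-0.4]
    - [0,0,3,0,0,0,-0.4]

```text
t: 15.98
ee_pos: [0.4101, 0.279, -0.0189]
orientation: [-2.456, 1.953, -0.004]
contact_force: [-0.5, -0.1, 0.1]
opening: 0.0253
```

```bash
python3 - <<'E'
from h import *
st(); go(408,278.3,-24,-77)
E
```

```text
t 15.97 p [ 0.4101  0.279  -0.0189] R [[0.225, -0.974, 0.005], [-0.974, -0.225, 0.002], [-0.001, -0.005, -1.0]] F [-0.5 -0.1  0.1] op 0.0253
tool shift [0.2 2.3 5.1] rz 0.0 theta -77.0 tilt [-0.0049  0.0006  0.    ]
```

send_rows:
  rows:
    - [0,2,2.5,-0.005,0,0,-0.4]
    - [0,0,2,0,0,0,-0.4]
    - [0,0,0,0,0,0,-1]
    - [0,0,0,0,0,0,-1]
    - [0,0,0,0,0,0,-1]

```text
t: 16.6
ee_pos: [0.4081, 0.2786, -0.0233]
orientation: [-2.459, 1.955, 0.001]
contact_force: [-0.1, -0.5, -0.3]
opening: 0.0115
```

```bash
python3 - <<'E'
from h import *
st(); go(437,-41.4,60,-8.8)
E
```

```text
t 16.6 p [ 0.4081  0.2786 -0.0233] R [[0.225, -0.974, -0.0], [-0.974, -0.225, 0.001], [-0.001, 0.0, -1.0]] F [-0.1 -0.5 -0.3] op 0.0115
tool shift [318.3  44.  -83.5] rz -1.19 theta -77.0 tilt [0.0004 0.0006 0.    ]
```

Gripped (11.5 mm). Lift and carry to the slot.

send_rows:
  rows:
    - [0,0,-30,0,0,0,-1]
    - [0,0,-50,0,0,0,-1]
    - [0,0,-40,0,0,0,-1]
    - [46,6,0,0,0,-0.17,-1]
    - [44,14,0,0,0,-0.17,-1]
    - [41,21,0,0,0,-0.17,-1]
    - [37,28,0,0,0,-0.17,-1]
    - [31,34,0,0,0,-0.17,-1]
    - [25,38,0,0,0,-0.17,-1]
    - [18,42,0,0,0,-0.17,-1]
    - [0,0,0,0,0,0,-1]

```text
t: 17.98
ee_pos: [0.4412, -0.0446, 0.1013]
orientation: [-3.133, 0.212, -0.007]
contact_force: [-0.1, 0.0, -0.4]
opening: 0.0113
```

```bash
python3 - <<'E'
from h import *
st(); go(437,-41.4,60,-8.8)
E
```

```text
t 17.98 p [ 0.4412 -0.0446  0.1013] R [[0.991, -0.135, 0.004], [-0.135, -0.991, 0.001], [0.004, -0.001, -1.0]] F [-0.1  0.  -0.4] op 0.0113
tool shift [-4.8 -2.5 41.3] rz 0.018 theta -7.8 tilt [-0.0015 -0.0043  0.    ]
```

send_rows:
  rows:
    - [-4.8,-2.5,20,-0.001,-0.004,0.018,-1]
    - [0,0,30,0,0,0,-1]
    - [0,0,0,0,0,0,-1]

```text
t: 18.35
ee_pos: [0.4369, -0.0405, 0.0507]
orientation: [-3.13, 0.253, -0.002]
contact_force: [0.0, -0.0, -0.6]
opening: 0.0115
```

```bash
python3 - <<'E'
from h import *
st(); go(437,-41.4,15,-8.8); c=snap('wrist','w9.png'); cv2.imwrite('pics/w9.png',cv2.resize(c['frame'],(800,600)))
print((proj(c,[[.437+.0015*94,.0519,.028],[.437-.0125,-.1224,.028]])*1.25).round(0))
g=cv2.cvtColor(c['frame'],cv2.COLOR_BGR2GRAY)
E
```

```text
t 18.35 p [ 0.4369 -0.0405  0.0507] R [[0.987, -0.16, 0.001], [-0.16, -0.987, 0.001], [0.001, -0.001, -1.0]] F [ 0.  -0.  -0.6] op 0.0115
tool shift [ 0.2  0.9 35.7] rz -0.008 theta -9.2 tilt [-0.0011 -0.001   0.    ]
[[750.  43.]
 [408. 509.]]
```

View pics/w9.png

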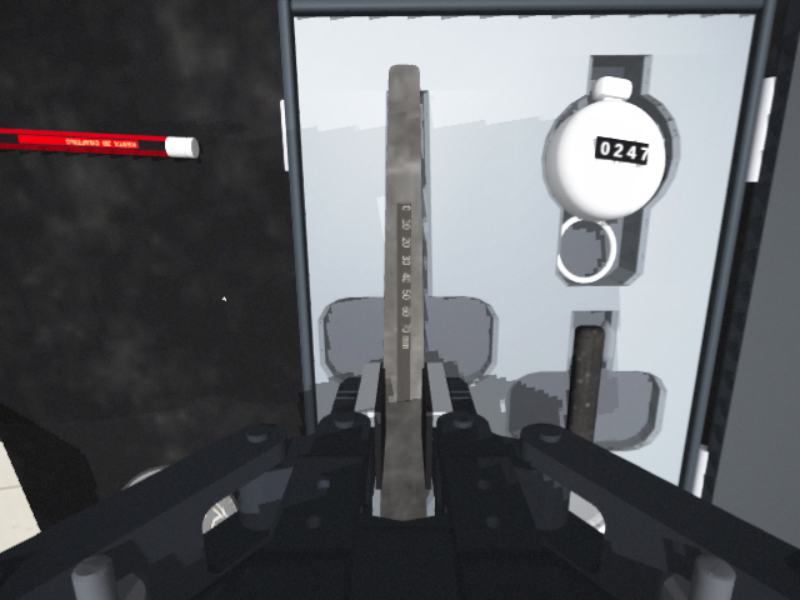

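```bash
python3 - <<'E'
from scan import *
c=snap('wrist'); go(437,-41.4,15,-8.8); g=cv2.cvtColor(c['frame'],cv2.COLOR_BGR2GRAY)
print('cx',c['cx'])
def show(n,p,q):
    last=-9
    for a in edges(g,p,q,n=int(4*np.hypot(q[0]-p[0],q[1]-p[1])),mn=9):
        k=a[0]+a[1]
        if abs(k-last)>1.2: print(n,a,(ray(c,[a[:2]],.028)[0,:2]*1000).round(1).tolist())
        last=k
for v in (265,280): show('L%d'%v,(248,v),(272,v)); show('R%d'%v,(380,v),(406,v))
for v in (100,150): show('sR%d'%v,(330,v),(352,v))
for v in (80,150,250): show('calL',(300,v),(315,v)); show('calR',(330,v),(342,v))
show('lensL',(400,330),(440,330));show('lensR',(510,330),(535,330))
E
```

```text
tool shift [-1.7  0.9 37.4] rz -0.007 theta -9.2 tilt [-0.0013 -0.0044  0.    ]
cx 322.41103351602027
L265 (248.5, 265.0, 60.0) [398.6, -30.1]
L265 (252.3, 265.0, -20.0) [400.6, -30.4]
L265 (257.3, 265.0, -32.0) [403.2, -30.8]
L265 (259.6, 265.0, 21.0) [404.4, -31.0]
R265 (388.3, 265.0, -27.0) [471.7, -41.9]
R265 (391.4, 265.0, 39.0) [473.3, -42.2]
R265 (395.4, 265.0, 15.0) [475.4, -42.5]
L280 (248.5, 280.0, 66.0) [396.8, -38.3]
L280 (253.3, 280.0, -23.0) [399.4, -38.7]
L280 (257.3, 280.0, -32.0) [401.5, -39.1]
L280 (260.4, 280.0, 20.0) [403.1, -39.4]
R280 (388.3, 280.0, -22.0) [470.7, -50.3]
R280 (390.3, 280.0, 32.0) [471.8, -50.5]
R280 (395.4, 280.0, 16.0) [474.5, -50.9]
sR100 (336.8, 100.0, 26.0) [457.0, 43.4]
sR100 (340.4, 100.0, 24.0) [458.7, 43.2]
sR150 (336.3, 150.0, -17.0) [453.3, 20.8]
sR150 (339.6, 150.0, 30.0) [454.9, 20.5]
sR150 (342.1, 150.0, 23.0) [456.1, 20.3]
calL (306.4, 80.0, -33.0) [444.3, 54.4]
calL (309.4, 80.0, -25.0) [445.7, 54.2]
calR (336.6, 80.0, 21.0) [458.2, 52.1]
calR (340.5, 80.0, 29.0) [460.0, 51.8]
calL (305.3, 150.0, -30.0) [438.3, 23.2]
calL (308.4, 150.0, -18.0) [439.8, 23.0]
calR (336.6, 150.0, -18.0) [453.5, 20.8]
calR (339.7, 150.0, 30.0) [455.0, 20.5]
calR (337.4, 250.0, -13.0) [446.3, -29.5]
calR (339.7, 250.0, 14.0) [447.5, -29.7]
lensL (404.3, 330.0, -13.0) [476.1, -81.0]
lensR (515.3, 330.0, -24.0) [537.1, -91.0]
lensR (521.4, 330.0, 37.0) [540.5, -91.5]
lensR (527.4, 330.0, 16.0) [543.8, -92.1]
```

send_rows:
  rows:
    - [-1.4,0.9,18,-0.001,-0.004,-0.007,-1]
    - [0,0,15,0,0,0,-1]
    - [0,0,0,0,0,0,-1]

```text
t: 18.82
ee_pos: [0.4399, -0.0408, 0.0214]
orientation: [-3.132, 0.241, -0.009]
contact_force: [0.8, -0.3, -1.0]
opening: 0.0111
```

```bash
python3 - <<'E'
from h import *
st(); go(437.3,-41.4,8,-8.8)
E
```

```text
t 18.82 p [ 0.4399 -0.0408  0.0214] R [[0.988, -0.153, 0.005], [-0.153, -0.988, -0.0], [0.005, -0.001, -1.0]] F [ 0.8 -0.3 -1. ] op 0.0111
tool shift [-2.5  1.  13.4] rz -0.0 theta -8.8 tilt [-0.0007 -0.0054  0.    ]
```

send_rows:
  rows:
    - [-2.8,1,5,0,-0.005,0,-1]
    - [0,0,4,0,0,0,-1]
    - [0,0,0,0,0,0,-1]

```text
t: 19.2
ee_pos: [0.4377, -0.0414, 0.0129]
orientation: [-3.132, 0.242, -0.003]
contact_force: [1.1, 0.2, -1.4]
opening: 0.0113
```

```bash
python3 - <<'E'
from h import *
st(); go(437.3,-41.4,4,-8.8)
E
```

```text
t 19.2 p [ 0.4377 -0.0414  0.0129] R [[0.988, -0.153, 0.002], [-0.153, -0.988, 0.001], [0.002, -0.001, -1.0]] F [ 1.1  0.2 -1.4] op 0.0113
tool shift [-0.4  0.   8.9] rz -0.0 theta -8.8 tilt [-0.0008 -0.0018  0.    ]
```

send_rows:
  rows:
    - [-0.5,0,5,0,-0.002,0,-1]
    - [-0.3,0,4,0,0,0,-1]
    - [0,0,2,0,0,0,-1]

```text
t: 19.58
ee_pos: [0.4372, -0.0414, 0.0015]
orientation: [-3.131, 0.242, -0.001]
contact_force: [1.2, 0.1, 0.7]
opening: 0.0115
```

send_rows:
  rows:
    - [0,0,1.5,0,0,0,-1]

```text
t: 19.7
ee_pos: [0.438, -0.0415, 0.0001]
orientation: [-3.132, 0.242, -0.003]
contact_force: [1.5, -0.2, 1.6]
opening: 0.0115
```

send_rows:
  rows:
    - [0,0,1.5,0,0,0,-1]

```text
t: 19.82
ee_pos: [0.4385, -0.0415, -0.0014]
orientation: [-3.132, 0.242, -0.004]
contact_force: [0.4, -1.1, 2.8]
opening: 0.0109
```

```bash
python3 - <<'E'
from h import *
st(); go(437.3,-41.4,-4,-8.8)
E
```

```text
t 19.82 p [ 0.4385 -0.0415 -0.0014] R [[0.988, -0.153, 0.003], [-0.153, -0.988, 0.0], [0.003, -0.001, -1.0]] F [ 0.4 -1.1  2.8] op 0.0109
tool shift [-1.2  0.1  2.6] rz -0.0 theta -8.8 tilt [-0.0009 -0.0026  0.    ]
```

send_rows:
  rows:
    - [-0.8,0,1.5,0,-0.003,0,-1]
    - [-0.3,0,1.5,0,0,0,-1]

```text
t: 20.08
ee_pos: [0.4383, -0.0415, -0.0042]
orientation: [-3.131, 0.242, -0.002]
contact_force: [1.3, -0.8, 1.0]
opening: 0.0113
```

send_rows:
  rows:
    - [0,0,1.3,0,0,0,-1]

```text
t: 20.2
ee_pos: [0.4384, -0.0415, -0.0045]
orientation: [-3.131, 0.242, -0.002]
contact_force: [-8.3, 0.3, 45.2]
opening: 0.0114
```

Calliper bottomed at -4.5 mm. Release, rise, shut the fingers and move over the tally counter.

send_rows:
  rows:
    - [0,0,-0.8,0,0,0,-0.55]
    - [0,0,0,0,0,0,-0.55]
    - [0,0,0,0,0,0,-0.55]
    - [0,0,-15,0,0,0,-0.55]
    - [0,0,-45,0,0,0,-0.55]
    - [38,-37,-25,0,0,0,-1]
    - [38,-37,0,0,0,0,-1]
    - [0,0,0,0,0,0,-1]
    - [0,0,0,0,0,0,-1]

```text
t: 21.32
ee_pos: [0.5245, 0.0218, 0.0876]
orientation: [-3.13, 0.243, 0.003]
contact_force: [-0.5, -0.2, 0.9]
opening: 0.0
```

```bash
python3 - <<'E'
from h import *
st(); go(525,19.6,20,-8.8); c=snap('wrist','w10.png'); t=snap('top'); g=cv2.cvtColor(c['frame'],cv2.COLOR_BGR2GRAY)
cv2.imwrite('pics/v12.png',np.hstack([cv2.resize(c['frame'],(480,360)),cv2.resize(t['frame'][185:295,230:360],(320,271),interpolation=cv2.INTER_CUBIC)[:360] if 0 else cv2.resize(t['frame'][180:300,240:346],(318,360),interpolation=cv2.INTER_CUBIC)]))
print(proj(c,[[.525,.0196,.0355]]))
# from w9 picture estimate
m=(g>225).astype(np.uint8)*255
for cn in sorted(cv2.findContours(m,cv2.RETR_EXTERNAL,cv2.CHAIN_APPROX_NONE)[0],key=cv2.contourArea)[-4:]:
    (x,y),r=cv2.minEnclosingCircle(cn); print(round(x),round(y),round(r),cv2.contourArea(cn),(ray(c,[[x,y]],.0355)[0]*1000).round(1))
E
```

```text
t 21.32 p [0.5245 0.0218 0.0876] R [[0.988, -0.155, -0.002], [-0.155, -0.988, 0.002], [-0.002, -0.002, -1.0]] F [-0.5 -0.2  0.9] op 0.0
tool shift [ 1.   2.1 67.6] rz -0.002 theta -8.9 tilt [-0.0016  0.0021  0.    ]
[[326.31985372 260.61168998]]
414 244 29 141.0 [578.4  21.5  35.5]
69 236 10 161.0 [375.5  58.1  35.5]
324 248 43 3976.0 [524.5  27.4  35.5]
267 257 159 25414.0 [489.9  27.3  35.5]
```

View pics/v12.png

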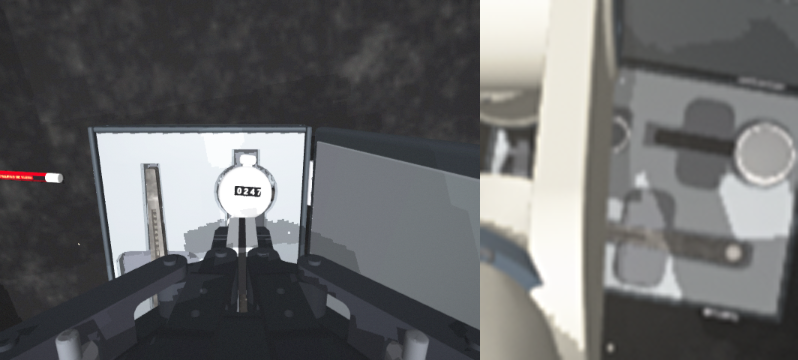

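The top view shows calliper and lens seated in their cutouts. The wrist view (left panel) shows the counter's body at (245,191), directly under the shut fingers. That was the twelfth picture; from here I go by numbers.

send_rows:
  rows:
    - [1,1.5,30,0,0,0,-1]
    - [0,0,30,0,0,0,-1]
    - [0,0,5,0,0,0,-1]
    - [0,0,0,0,0,0,-1]

```text
t: 21.92
ee_pos: [0.5223, 0.0176, 0.0219]
orientation: [-3.13, 0.249, 0.005]
contact_force: [0.4, -0.3, 0.2]
opening: 0.0
```

```bash
python3 - <<'E'
from h import *
st(); go(525,20.3,11,-8.8)
E
```

```text
t 21.93 p [0.5223 0.0176 0.0219] R [[0.987, -0.158, -0.003], [-0.158, -0.987, 0.002], [-0.003, -0.001, -1.0]] F [ 0.4 -0.3  0.2] op 0.0
tool shift [ 2.3 -3.1 10.9] rz -0.005 theta -9.1 tilt [-0.0011  0.0034  0.    ]
```

send_rows:
  rows:
    - [2.3,-3.1,4,0,0.003,0,-1]
    - [0,0,4,0,0,0,-1]
    - [0,0,3,0,0,0,-1]

```text
t: 22.3
ee_pos: [0.5266, 0.0203, 0.0126]
orientation: [-3.13, 0.25, -0.005]
contact_force: [-1.2, -0.1, -0.6]
opening: -0.0001
```

send_rows:
  rows:
    - [0,0,2,0,0,0,-1]

```text
t: 22.42
ee_pos: [0.5268, 0.0204, 0.0106]
orientation: [-3.13, 0.25, -0.005]
contact_force: [0.3, -1.0, 1.5]
opening: -0.0002
```

send_rows:
  rows:
    - [0,0,2,0,0,0,-1]

```text
t: 22.55
ee_pos: [0.5268, 0.0203, 0.0087]
orientation: [-3.13, 0.249, -0.006]
contact_force: [-0.5, -0.5, 2.1]
opening: -0.0001
```

send_rows:
  rows:
    - [0,0,2,0,0,0,-1]

```text
t: 22.68
ee_pos: [0.5268, 0.0203, 0.0066]
orientation: [-3.13, 0.249, -0.005]
contact_force: [-0.5, -0.4, -0.3]
opening: 0.0002
```

send_rows:
  rows:
    - [-1,0,1.5,0,0,0,-1]

```text
t: 22.8
ee_pos: [0.5258, 0.0204, 0.005]
orientation: [-3.13, 0.249, -0.006]
contact_force: [-0.0, 0.4, 1.0]
opening: -0.0003
```

send_rows:
  rows:
    - [0,0,1.5,0,0,0,-1]

```text
t: 22.92
ee_pos: [0.5255, 0.0205, 0.0038]
orientation: [-3.13, 0.25, -0.004]
contact_force: [-7.8, 0.3, 28.9]
opening: -0.0001
```

send_rows:
  rows:
    - [0,0,1.3,0,0,0,-1]

```text
t: 23.05
ee_pos: [0.5254, 0.0205, 0.0038]
orientation: [-3.13, 0.25, -0.004]
contact_force: [-8.0, -0.8, 33.0]
opening: -0.0003
```

send_rows:
  rows:
    - [0,0,1.3,0,0,0,-1]

```text
t: 23.18
ee_pos: [0.5255, 0.0205, 0.0038]
orientation: [-3.13, 0.25, -0.004]
contact_force: [-6.5, -0.6, 24.1]
opening: -0.0002
```

Counter bottomed at 3.8 mm (predicted 3.5). Now press-check the calliper's narrow half with shut fingers.

send_rows:
  rows:
    - [0,0,-22,0,0,0,-1]
    - [-39,3,0,0,0,0,-1]
    - [-39,3,0,0,0,0,-1]
    - [0,0,0,0,0,0,-1]

```text
t: 23.68
ee_pos: [0.4459, 0.0272, 0.0263]
orientation: [-3.13, 0.25, -0.006]
contact_force: [1.0, 0.1, -0.6]
opening: -0.0
```

```bash
python3 - <<'E'
from h import *
st(); go(447.7,25.8,7,-8.8)
E
```

```text
t 23.68 p [0.4459 0.0272 0.0263] R [[0.987, -0.159, 0.004], [-0.159, -0.987, 0.002], [0.004, -0.002, -1.0]] F [ 1.   0.1 -0.6] op -0.0
tool shift [ 1.9  1.2 19.3] rz -0.006 theta -9.1 tilt [-0.0022 -0.0038  0.    ]
```

send_rows:
  rows:
    - [1.5,1,10,0,0,0,-1]
    - [0,0,8,0,0,0,-1]
    - [0,0,2,0,0,0,-1]

```text
t: 24.05
ee_pos: [0.4505, 0.026, 0.005]
orientation: [-3.129, 0.25, -0.011]
contact_force: [-0.1, 0.6, -0.0]
opening: -0.0004
```

send_rows:
  rows:
    - [0,0,1.2,0,0,0,-1]

```text
t: 24.18
ee_pos: [0.4508, 0.026, 0.004]
orientation: [-3.129, 0.251, -0.01]
contact_force: [-9.0, -0.1, 40.3]
opening: -0.0003
```

send_rows:
  rows:
    - [0,0,1.2,0,0,0,-1]

```text
t: 24.3
ee_pos: [0.4508, 0.026, 0.0039]
orientation: [-3.129, 0.251, -0.008]
contact_force: [-11.7, -0.0, 45.7]
opening: 0.0001
```

send_rows:
  rows:
    - [0,0,1,0,0,0,-1]

```text
t: 24.42
ee_pos: [0.4507, 0.026, 0.0041]
orientation: [-3.129, 0.251, -0.007]
contact_force: [-8.0, 0.6, 25.3]
opening: 0.0004
```

send_rows:
  rows:
    - [0,0,-22,0,0,0,-1]
    - [-2,58,0,0,0,0,-1]
    - [-1,57,0,0,0,0,-1]
    - [0,0,0,0,0,0,-1]

```text
t: 24.92
ee_pos: [0.4323, -0.0898, 0.0273]
orientation: [-3.13, 0.246, -0.014]
contact_force: [0.7, -0.0, 0.1]
opening: 0.0001
```

```bash
python3 - <<'E'
from h import *
st(); go(430.1,-87.8,7,-8.8)
E
```

```text
t 24.93 p [ 0.4323 -0.0898  0.0273] R [[0.988, -0.156, 0.009], [-0.156, -0.988, 0.001], [0.009, -0.002, -1.0]] F [ 0.7 -0.   0.1] op 0.0001
tool shift [-2.6 -1.5 20.2] rz -0.003 theta -9.0 tilt [-0.0023 -0.0086  0.    ]
```

send_rows:
  rows:
    - [-3,-1.5,10,0,-0.009,0,-1]
    - [-1,0,8,0,0,0,-1]
    - [0,0,2,0,0,0,-1]

```text
t: 25.3
ee_pos: [0.4288, -0.086, 0.0055]
orientation: [-3.129, 0.244, 0.002]
contact_force: [-0.6, 0.9, 0.4]
opening: -0.0002
```

send_rows:
  rows:
    - [0,0,1.2,0,0,0,-1]

```text
t: 25.42
ee_pos: [0.4288, -0.0854, 0.0041]
orientation: [-3.13, 0.242, 0.003]
contact_force: [-7.1, -4.2, 32.4]
opening: 0.0003
```

send_rows:
  rows:
    - [0,0,1.2,0,0,0,-1]

```text
t: 25.55
ee_pos: [0.4289, -0.0854, 0.004]
orientation: [-3.131, 0.239, 0.004]
contact_force: [-12.5, -7.3, 47.6]
opening: -0.0003
```

send_rows:
  rows:
    - [0,0,-22,0,0,0,-1]
    - [38,12,0,0,0,0,-1]
    - [38,13,0,0,0,0,-1]
    - [0,0,0,0,0,0,-1]

```text
t: 26.05
ee_pos: [0.5028, -0.1207, 0.0272]
orientation: [-3.131, 0.233, 0.002]
contact_force: [-0.4, 0.4, -0.3]
opening: -0.0002
```

```bash
python3 - <<'E'
from h import *
st(); go(506.7,-102.6,7,-8.8)
E
```

```text
t 26.05 p [ 0.5028 -0.1207  0.0272] R [[0.989, -0.148, -0.001], [-0.148, -0.989, 0.002], [-0.001, -0.001, -1.0]] F [-0.4  0.4 -0.3] op -0.0002
tool shift [  1.2 -18.4  20.3] rz 0.005 theta -8.5 tilt [-0.0014  0.0013  0.    ]
```

send_rows:
  rows:
    - [1,-18,10,0,0,0,-1]
    - [0,0,8,0,0,0,-1]
    - [0,0,1.5,0,0,0,-1]

```text
t: 26.42
ee_pos: [0.5037, -0.0998, 0.0057]
orientation: [-3.131, 0.23, 0.008]
contact_force: [-0.1, 0.4, -0.5]
opening: -0.0001
```

send_rows:
  rows:
    - [0,0,1,0,0,0,-1]

```text
t: 26.55
ee_pos: [0.5031, -0.0994, 0.0043]
orientation: [-3.131, 0.23, 0.009]
contact_force: [-0.6, 0.2, -1.3]
opening: -0.0002
```

send_rows:
  rows:
    - [0,0,1,0,0,0,-1]

```text
t: 26.68
ee_pos: [0.5031, -0.0993, 0.0038]
orientation: [-3.131, 0.23, 0.009]
contact_force: [-2.0, 2.8, 15.4]
opening: -0.0
```

```bash
python3 - <<'E'
from h import *
st(); go(506.7,-102.6,4,-8.8)
E
```

```text
t 26.68 p [ 0.5031 -0.0993  0.0038] R [[0.989, -0.146, -0.005], [-0.146, -0.989, 0.003], [-0.006, -0.002, -1.0]] F [-2.   2.8 15.4] op -0.0
tool shift [ 4.1  2.7 -0.3] rz 0.007 theta -8.4 tilt [-0.002   0.0056  0.    ]
```

All three tools are home: shut-finger touches read 3.8–4.1 mm everywhere (flush level 3.5–4). Now rise and go behind the open lid.

send_rows:
  rows:
    - [0,0,-55,0,0,0,-1]
    - [0,0,-60,0,0,0,-1]
    - [0,0,-60,0,0,0,-1]
    - [0,0,-60,0,0,0,-1]
    - [0,0,-10,0,0,0,-1]
    - [53,-18,0,0,0,0,-1]
    - [53,-18,0,0,0,0,-1]
    - [53,-18,0,0,0,0,-1]
    - [0,0,0,0,0,0,-1]

```text
t: 27.8
ee_pos: [0.6713, -0.0708, 0.2535]
orientation: [-3.131, 0.235, 0.012]
contact_force: [-0.4, -0.2, -0.6]
opening: 0.0001
```

```bash
python3 - <<'E'
from h import *
st(); go(667,-69,160,-8.8)
c=snap('side','lid1.png'); 
# lid corners expected for phi values
H=np.array([.563,-.053,.032]);X=np.array([.988,-.153,0]);Y=np.array([.153,.988,0])
for phi in (1.75,1.85,1.95):
    E=H+.175*(-np.cos(phi)*X+np.array([0,0,np.sin(phi)]))+.007*(np.sin(phi)*X+np.array([0,0,np.cos(phi)]))
    print(phi,E.round(3),proj(c,[E-.12*Y,E+.12*Y]).round(0).tolist())
g=cv2.cvtColor(c['frame'],cv2.COLOR_BGR2GRAY); 
t=snap('top','lid1t.png')
w10=dict(snap('wrist')); w10['s']=dict(w10['s'],ee_pos=np.array([.5245,.0218,.0876]),orientation=R.from_matrix([[.988,-.155,-.002],[-.155,-.988,.002],[-.002,-.002,-1.]]).as_rotvec())
print('case +y corners',(ray(w10,[[120,169],[413,169],[415,169]],.032)*1000).round(0).tolist())
E
```

```text
t 27.8 p [ 0.6713 -0.0708  0.2535] R [[0.989, -0.15, -0.007], [-0.15, -0.989, 0.003], [-0.008, -0.001, -1.0]] F [-0.4 -0.2 -0.6] op 0.0001
tool shift [-3.7 -1.  93.5] rz 0.004 theta -8.6 tilt [-0.0014  0.0078  0.    ]
1.75 [ 0.601 -0.059  0.203] [[380.0, 198.0], [338.0, 162.0]]
1.85 [ 0.617 -0.061  0.198] [[386.0, 199.0], [343.0, 162.0]]
1.95 [ 0.633 -0.064  0.192] [[391.0, 200.0], [348.0, 163.0]]
case +y corners [[415.0, 92.0, 32.0], [583.0, 66.0, 32.0], [584.0, 65.0, 32.0]]
```

send_rows:
  rows:
    - [-3,-1,40,0,0.008,0,-1]
    - [0,0,40,0,0,0,-1]
    - [0,0,10,0,0,0,-1]
    - [-20,0,0,0,0,0,-1]
    - [0,0,0,0,0,0,-1]

```text
t: 28.58
ee_pos: [0.6407, -0.069, 0.1664]
orientation: [-3.132, 0.241, -0.003]
contact_force: [-0.2, 0.7, -0.4]
opening: 0.0004
```

```bash
cat > lid.py <<'E'
from h import *
# tip centre relative to the hinge in case X,Z (mm); tip true z = reading+25
H=np.array([564,-53]);X=np.array([.988,-.153])
s=st(); p=np.array(s['ee_pos'])*1000; print('X',((p[:2]-H)@X).round(1),'Y',((p[:2]-H)@[.153,.988]).round(1),'Ztip',round(p[2]+25-32,1)); go(p[0],p[1],p[2],-8.8,s)
E
python3 lid.py
```

```text
t 28.57 p [ 0.6407 -0.069   0.1664] R [[0.988, -0.153, 0.002], [-0.153, -0.988, 0.0], [0.002, -0.001, -1.0]] F [-0.2  0.7 -0.4] op 0.0004
X 78.2 Y -4.1 Ztip 159.4
tool shift [0. 0. 0.] rz -0.0 theta -8.8 tilt [-0.0006 -0.002   0.    ]
```

send_rows:
  rows:
    - [-17,0,0,0,0,0,-1]
    - [-17,0,0,0,0,0,-1]
    - [-17,0,0,0,0,0,-1]
    - [-15,0,0,0,0,0,-1]
    - [-15,0,1,0,0,0,-1]

```text
t: 29.2
ee_pos: [0.5618, -0.0572, 0.1698]
orientation: [3.132, -0.242, 0.02]
contact_force: [1.2, -0.5, 0.1]
opening: -0.0001
```

```bash
python3 lid.py
```

```text
t 29.2 p [ 0.5618 -0.0572  0.1698] R [[0.988, -0.154, 0.013], [-0.154, -0.988, -0.001], [0.013, -0.001, -1.0]] F [ 1.2 -0.5  0.1] op -0.0001
X -1.5 Y -4.5 Ztip 162.8
tool shift [0. 0. 0.] rz -0.001 theta -8.9 tilt [-0.001  -0.0129  0.    ]
```

send_rows:
  rows:
    - [-18,0,5,0,-0.013,0,-1]
    - [-18,0,6,0,0,0,-1]
    - [-16,0,8,0,0,0,-1]
    - [0,0,0,0,0,0,-1]

```text
t: 29.7
ee_pos: [0.5042, -0.0483, 0.1487]
orientation: [-3.131, 0.242, 0.009]
contact_force: [0.0, -0.6, 0.6]
opening: 0.0005
```

```bash
python3 lid.py; python3 - <<'E'
from h import *
# top view: case area; where has the lid gone? mean brightness of the foam (bright) region rows
t=snap('top','lid2t.png'); g=cv2.cvtColor(t['frame'],cv2.COLOR_BGR2GRAY)
o=cv2.cvtColor(cv2.imread('pics/top0.png'),cv2.COLOR_BGR2GRAY)
print('bright foam px', int((g[190:290,235:360]>130).sum()), int((o[190:290,235:360]>130).sum()))
H=np.array([.564,-.053,.032]);X=np.array([.988,-.153,0]);Y=np.array([.153,.988,0])
for phi in (1.8,1.3,1.0,.8):
    E=H+.175*(-np.cos(phi)*X+np.array([0,0,np.sin(phi)]))
    q=proj(t,[E-.1*Y]).ravel().astype(int); print(phi,q,g[q[1]-6:q[1]+7,q[0]].tolist())
E
```

```text
t 29.7 p [ 0.5042 -0.0483  0.1487] R [[0.988, -0.154, -0.005], [-0.154, -0.988, 0.002], [-0.006, -0.001, -1.0]] F [ 0.  -0.6  0.6] op 0.0005
X -59.8 Y -4.5 Ztip 141.7
tool shift [0. 0. 0.] rz -0.001 theta -8.8 tilt [-0.0008  0.0056  0.    ]
bright foam px 7976 7464
1.8 [353 176] [56, 57, 57, 57, 57, 58, 57, 57, 57, 57, 58, 58, 57]
1.3 [346 221] [62, 63, 63, 63, 63, 61, 62, 62, 61, 61, 62, 61, 61]
1.0 [341 246] [78, 81, 80, 88, 121, 141, 144, 144, 143, 144, 145, 144, 145]
0.8 [338 261] [144, 144, 144, 145, 144, 144, 144, 144, 145, 145, 145, 145, 145]
```

The top view confirms the lid follows (its edge is where φ≈1.0 predicts). Continue down the arc.

send_rows:
  rows:
    - [-17,0,11,0,0.005,0,-1]
    - [-16,0,11,0,0,0,-1]
    - [-13,0,15,0,0,0,-1]
    - [-13,0,14,0,0,0,-1]
    - [0,0,0,0,0,0,-1]

```text
t: 30.38
ee_pos: [0.4502, -0.0396, 0.0985]
orientation: [-3.132, 0.242, -0.008]
contact_force: [1.8, 1.0, 1.1]
opening: -0.0001
```

```bash
python3 lid.py
```

```text
t 30.38 p [ 0.4502 -0.0396  0.0985] R [[0.988, -0.154, 0.005], [-0.154, -0.988, 0.0], [0.005, -0.001, -1.0]] F [1.8 1.  1.1] op -0.0001
X -114.4 Y -4.2 Ztip 91.5
tool shift [0. 0. 0.] rz -0.001 theta -8.8 tilt [-0.001  -0.0053  0.    ]
```

send_rows:
  rows:
    - [-9,0,18,0,-0.005,0,-1]
    - [-7,0,18,0,0,0,-1]
    - [-4,0,15,0,0,0,-1]
    - [0,0,8,0,0,0,-1]
    - [0,0,0,0,0,0,-1]

```text
t: 31.0
ee_pos: [0.4378, -0.0373, 0.0412]
orientation: [-3.131, 0.242, -0.011]
contact_force: [0.3, 0.4, -0.1]
opening: 0.0002
```

```bash
python3 lid.py
```

```text
t 31.0 p [ 0.4378 -0.0373  0.0412] R [[0.988, -0.154, 0.007], [-0.154, -0.988, 0.0], [0.007, -0.001, -1.0]] F [ 0.3  0.4 -0.1] op 0.0002
X -127.1 Y -3.8 Ztip 34.2
tool shift [0. 0. 0.] rz -0.001 theta -8.8 tilt [-0.0014 -0.0072  0.    ]
```

Final press to reading about 21 mm.

send_rows:
  rows:
    - [-5,0,8,0,-0.007,0,-1]
    - [-3,0,6,0,0,0,-1]
    - [0,0,3,0,0,0,-1]
    - [0,0,1.5,0,0,0,-1]

```text
t: 31.5
ee_pos: [0.4313, -0.0362, 0.0227]
orientation: [-3.131, 0.242, -0.004]
contact_force: [-0.2, -0.4, 1.6]
opening: -0.0
```

send_rows:
  rows:
    - [0,0,1.2,0,0,0,-1]

```text
t: 31.62
ee_pos: [0.4313, -0.0362, 0.0219]
orientation: [-3.131, 0.242, -0.004]
contact_force: [-4.9, 1.4, 27.1]
opening: 0.0
```

send_rows:
  rows:
    - [0,0,1.2,0,0,0,-1]

```text
t: 31.75
ee_pos: [0.4314, -0.0362, 0.0218]
orientation: [-3.131, 0.242, -0.003]
contact_force: [-9.0, 0.5, 33.5]
opening: -0.0
```

send_rows:
  rows:
    - [0,0,1,0,0,0,-1]

```text
t: 31.88
ee_pos: [0.4314, -0.0362, 0.0219]
orientation: [-3.131, 0.242, -0.003]
contact_force: [-6.2, 0.7, 23.1]
opening: -0.0
```

send_rows:
  rows:
    - [0,0,-20,0,0,0,-1]
    - [0,0,-60,0,0,0,-1]
    - [0,0,-60,0,0,0,-1]
    - [0,55,-40,0,0,0,-1]
    - [0,60,0,0,0,0,-1]
    - [0,60,0,0,0,0,-1]
    - [0,60,0,0,0,0,-1]
    - [0,0,0,0,0,0,-1]

```text
t: 32.88
ee_pos: [0.3967, -0.271, 0.2066]
orientation: [3.13, -0.236, 0.013]
contact_force: [0.1, 0.9, -0.6]
opening: -0.0003
```

```bash
python3 - <<'E'
from h import *
st(); t=snap('top','end.png'); s=snap('side','ends.png'); g=cv2.cvtColor(t['frame'],cv2.COLOR_BGR2GRAY).astype(int); o=cv2.cvtColor(cv2.imread('pics/top0.png'),cv2.COLOR_BGR2GRAY).astype(int)
for n,(x,y) in dict(dish=(161,172),rubber=(194,190),clear_dish=(333,320),dish2=(391,168),dish_small=(129,136),pencil=(247,320)).items(): 
    d=np.abs(g-o)[y-20:y+20,x-20:x+20]; print(n,'changed px',int((d>30).sum()))
print('bright foam px left',int((g[190:290,235:360]>130).sum()))
# shut lid front edge in the top picture vs expectation
H=np.array([.564,-.053,.032]);X=np.array([.988,-.153,0]);Y=np.array([.153,.988,0])
for yy in (-.08,.08):
    q=[proj(t,[H-r*X+Y*yy+[0,0,.014]]).ravel().round(0).astype(int) for r in (.165,.175,.185,.2)]; print([(k.tolist(),g[k[1],k[0]]) for k in q])
for z in (.0,): 
    a=proj(s,[H-.175*X-.12*Y+[0,0,.014],H-.12*Y+[0,0,.014]]).round(0); print('side lid corners',a.tolist())
gs=cv2.cvtColor(s['frame'],cv2.COLOR_BGR2GRAY)
m=((a[0]+a[1])/2).astype(int); print([int(v) for v in gs[m[1]-14:m[1]+26,m[0]]])
E
```

```text
t 32.88 p [ 0.3967 -0.271   0.2066] R [[0.989, -0.15, 0.008], [-0.15, -0.989, -0.003], [0.009, 0.002, -1.0]] F [ 0.1  0.9 -0.6] op -0.0003
dish changed px 0
rubber changed px 0
clear_dish changed px 0
dish2 changed px 0
dish_small changed px 0
pencil changed px 0
bright foam px left 322
[([323, 281], np.int64(102)), ([323, 286], np.int64(100)), ([322, 290], np.int64(36)), ([321, 297], np.int64(38))]
[([252, 269], np.int64(106)), ([251, 273], np.int64(180)), ([250, 278], np.int64(42)), ([249, 285], np.int64(37))]
side lid corners [[301.0, 269.0], [363.0, 254.0]]
[72, 72, 72, 72, 72, 72, 72, 73, 72, 71, 72, 71, 71, 68, 59, 43, 33, 32, 35, 36, 32, 31, 31, 31, 31, 32, 32, 31, 26, 21, 17, 18, 20, 22, 22, 23, 25, 26, 28, 29]
```

```bash
python3 -c "
from bench import ctrl; print(ctrl.hand_in())"
```

```text
the job is handed in; nothing more can be done
None
```

The lens, the calliper and the tally counter are all pressed fully home, the lid is shut, and the job is handed in at about 33 s. `hand_in` gave no verdict.

**What I did:** I pressed the lens into the keyhole, then the calliper into its slot, and pushed the counter down. I then swung the lid shut from behind.

**Last checks:**
- **Seating:** I pressed shut fingers on the counter, the calliper at two points, and the lens handle near the ring. All stopped at readings of 3.8–4.1 mm, about flush with the foam. The outer side of the lens ring was not touched separately.
- **Lid:** it stopped firmly on the rim at a reading of 21.9 mm, where I expected 21.0–21.3 mm. Its front edge is where a shut lid's should be in the top picture.
- **Surroundings:** the top picture shows no change around the dishes, the eraser or the pencil. The arm is clear of everything.

**What disagreed or went wrong:**
- **Finger length:** the real fingertips end about 25 mm behind the stated TCP. My first two grips on the lens therefore closed on air. I found the offset by touching down, and all heights above are readings that include it.
- **Press forces:** wrist forces during the seating presses reached about 48 N through the fingertips, under the 120 N wrist limit. I did not see the gripper's body touch anything.

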